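Load and close up the pin polisher

ROBOT

A 6-joint arm with a two-finger parallel gripper is mounted at the origin on the work surface. World frame = base frame: x ahead of the robot, y to its left, z up, the work surface at z = 0. Lengths are in m, angles in rad, forces in N, time in s.
With the tool pointing down it reaches from about 0.425 to 0.95 m from the base axis. Payload 3.5 kg.
Tool frame: the origin (TCP) lies midway between the tips of the shut fingers; the grasp point (between the pads) lies 19 mm behind it (ctrl.hold_point_z is the distance from the TCP to the grasp point, in m); z points along the fingers, y is the line along which they close (so a half turn about z gives the same grasp; the last joint's range is limited). The gripper opens to 85 mm and grips with 20 to 120 N. Pads are 22 mm wide; open, the fingers measure 114 mm over their backs; the gripper's body (76 mm by 85 mm) begins 54 mm behind the grasp point. The pads swing forward as they close: fully open they stand 13 mm farther back than shut.
Start: joints at [1.043, 0.286, 1.577, -0, 1.279, -0.15], TCP at [0.249, 0.627, 0.197] pointing down, gripper open.
Joint ranges: [-2.77, 2.77], [-0.9, 2.22], [0.21, 2.48], [-1.53, 4.67], [0.24, 2.81], [-2.84, 2.84]. Speed limits (rad/s): [2.79, 2.79, 3.14, 3.14, 3.14, 3.14].

INTERFACE

Orientations are given as a unit quaternion [x, y, z, w].
In Python, from plant import readout, cams, sign_off, ctrl gives the robot as it stands. The module is installed in compiled form; this text tells all that it offers.
- The arm moves only by the tool step_arm, never from a script. Its argument "increments" is a list of rows, each a list of 2 entries, a list of its own where there are three numbers: the shift along the world's x, y, z in mm, then the turn, a rotation vector about the world's x, y, z in rad. In form: [[[x, y, z], [rx, ry, rz]], ...]. A call has 1 to 8 rows; each row shifts and turns the commanded pose from where the row before left it; what a row does not reach is not made up. A row lasts 1/12 s, in which the tool goes at most 41.7 mm and 7.16 degrees, less where a joint would pass 70% of its speed; a pose out of reach is approached as far as the arm can. A call is refused whole if a number of a shift passes 41.7 or a number of a turn 0.125, either way. A call with a gripper value outside its range is refused whole. "fingers" is the opening, from -1 (shut) to 1 (fully open), set as the call begins (left out, the last holds). The fingers move at their own pace and stop on an object; "grip_force" is the grip in N (left out, the last holds). Time passes only in rows, so rows that do not move let the fingers close. It gives the time, the measured TCP pose, the force, the opening and the grip force at its end, in the units of the state.
- readout.get_state(): the state, without advancing time (a new reading comes with each control period).
- cams.read_camera(name): name is "side" or "top"; returns the picture (480x640x3 uint8, red, green, blue); there is no depth.
- cams.get_calibration(name): a dict with "fx", "fy", "cx", "cy" (pixels), "eye" and "rotation" of the camera in the world. Camera axes: x right, y up, looking along -z (the intrinsics and any distortion apply to the point x, -y, -z); pixel columns grow to the right and rows downward; lengths in m; the calibration is good to about 2 mm. A picture is of the moment at which its call begins. get_calibration takes no time and is no camera call.
- sign_off(): hands the job in; it is judged then, once.
The state is a dict: "time": time; "qpos": joint angles; "dq": joint speeds; "joint_efforts": joint torques, N m; "eef_pos": TCP position; "tcp_rot": TCP orientation; "contact_force": force on the tool from outside, world axes, zero at the start; "wrist_torque": the same for the moment, N m; "opening": opening from 0.0 (shut) to 1.0 (fully open); "finger_force": force on a finger pad.
Only numpy, scipy, OpenCV 4.12 (cv2) and the standard library are available. Lean on these libraries where they do the work, as an engineer would, in place of code of your own. Each camera call takes 0.05 s, during which the arm holds its last target. There are 200 camera calls.

TASK

Take the brass casting out of the open drawer and lower it (do not drop it) into the polisher's white drum. Close the drum with its red lid: set it in the mouth with the two lugs clear of the steel hooks, push it down against the spring, turn it clockwise (seen from above) under the hooks as far as it goes, and let it spring up to lock. Also push the drawer fully shut with the dark steel stake still in it, and leave the yellow tin and the glass jar where they stand.

Things in the scene. Friction and masses are not known exactly. Their poses are not given: they have to be found in the camera images.
- casting: Brass finial casting, 55 mm tall, standing upright in the open drawer. Origin: centre of its underside, z up. Round about z: foot 36 mm across and 8 mm high, a waist, then a plain barrel 28 mm across from 24 to 50 mm above the underside (grip it there). About 0.2 kg.
- stake: Dark steel stake, a round stub 32 mm across and 40 mm tall, standing in the same drawer about 100 mm beside the casting, left or right of it. Origin: centre of its underside. It stays in the drawer.
- lid: Red lid of the drum, lying on the bench right way up. Origin: centre of its underside, z up. Black plug 86 mm across (78 at the foot), 0 to 10 mm high; red disc 104 mm across, 10 to 18 mm; two brass lugs on the disc's edge at its +x and -x, 18 mm wide, 10 to 18 mm high, reaching 63 mm from the axis. About 0.18 kg.
- lid_grip (a point): Where to hold the lid: in its black bar grip, 40 mm above the lid's underside. The bar runs along the lid's x axis, in line with the lugs: 50 mm long, 14 mm wide (across y), from 18 to 52 mm above the lid's underside. Axes as the lid's.
- drum_mouth (a point): Centre of the mouth of the polisher's white drum, level with the top of the free orange sprung collar, 156 mm above the bench. z up; x points to the machine's grey control panel (starts 95 mm from here, 22 mm lower). The mouth is 90 mm across. The lid's disc rests on the collar, its plug inside. The lid goes in with its lugs 35 to 145 degrees from the hooks (best 90: along y).
- drum_hook (a point): Top of the hook on the mouth's +x side; its twin stands across the mouth, at -x, turned half round. Steel, yellow top 12 mm above the mouth point, 55 to 71 mm from the axis, 34 mm wide. A lug turning clockwise (from above) passes under the hook's lip only with the collar pressed over 6 mm, then meets an end stop: there the lid's x lies along the mouth's x, either way round.
- drum_floor (a point): Centre of the drum's inner floor, 80 mm below the mouth point. Inside, the drum is 116 mm across, 90 mm within the collar at the mouth: there, let go of the casting by opening the fingers only a little (42 mm), above the floor rather than deep inside, so that the gripper does not strike the collar.
- press_ring (a joint): How far the orange collar in the drum mouth is pressed down, m: 0 free, 0.012 bottomed; about 4 N to start, 10 N at 9 mm, 13 N at the bottom. With the lid locked and released it has sprung up into the hooks' pockets: this reads about 0.002 and the lid's origin is 12 mm below the mouth point. Lid only resting: 0, origin 10 mm below.
- cabinet_drawer0 (a joint): How far the drawer is open, m: 0 shut, about 0.12 at the start. It slides with light friction (about 1 N) and stays where it is left.
- cabinet_drawer0_handle (a point): Middle of the drawer's handle, a level steel bar 11 mm thick, 120 mm long, 35 mm in front of the blue front panel, 67 mm above the bench. x points into the cabinet (the way the drawer shuts), y along the bar. Drawer floor 22 mm above the bench, sides to 83, panel to 94; 218 mm wide inside; the 105 mm high cabinet covers what is over 50 mm + opening beyond the handle in x.
- flux_tin: Closed yellow tin, 76 mm across, 75 mm tall, standing on the bench; it and the lid may have changed places. Origin: centre of its underside. Leave it standing where it is.
- glass_jar: Glass jar, 64 mm across, 80 mm tall, on the left of the bench. Origin: centre of its underside. Leave it.
Mind the look-alikes: they are no part of the job. What is shaped like the lid but green or pink is not meant.

How it is judged:
By the outcome, as a careful person would: the job done as asked, in the order asked, and still so for the second after the job is handed in, with the robot touching nothing.
It also fails if it takes over 72 s, if anything falls off the work surface, if the arm or the gripper's body presses on something with over 40 N, if the wrist force passes 120 N, or if a joint passes its speed limit or range.

## Working session

There is one attempt and no reset: what is moved stays moved. The work goes in short steps, Python scripts to look and compute and a tool call to move; the robot and the scene stay as the last step left them, time stands still between calls to the robot, and variables do not carry over. Pictures are saved under pics/ and viewed, at most 10 in all, crops included, and the job is handed in when it is done.

Besides the shell and the picture viewer there is one more tool, called after "Emit:" by a JSON object that holds its "fn" and its "kwargs", one argument or row to a line. step_arm: Moves the arm, as the interface text tells. Its arguments: {"type":"object","properties":{"increments":{"type":"array","items":{"type":"array"}},"fingers":{"type":"number"},"grip_force":{"type":"number"}},"required":["increments"]}

```bash
mkdir -p pics; cat > h.py <<'E'
import numpy as np, cv2
from plant import readout, cams, ctrl
def cal(n): 
    c=cams.get_calibration(n); return c,np.array(c["eye"]),np.array(c["rotation"])
def ray(n,u,v):
    c,e,R=cal(n); d=R@np.array([(u-c["cx"])/c["fx"],-(v-c["cy"])/c["fy"],-1]); return e,d/np.linalg.norm(d)
def onz(n,u,v,z):
    e,d=ray(n,u,v); return e+d*(z-e[2])/d[2]
def proj(n,p):
    c,e,R=cal(n); q=R.T@(np.array(p)-e); return np.array([c["cx"]+c["fx"]*q[0]/-q[2], c["cy"]+c["fy"]*q[1]/q[2]])
def tri(a,b):
    (e,d),(f,g)=ray(*a),ray(*b)
    s=np.linalg.lstsq(np.c_[d,-g],f-e,rcond=None)[0]; p,q=e+d*s[0],f+g*s[1]
    return (p+q)/2,np.linalg.norm(p-q)
def snap(n,f):
    im=cams.read_camera(n); cv2.imwrite("pics/"+f,im[:,:,::-1]); return im
E
python3 - <<'E'
from h import *
for n in("top","side"): snap(n,n+"0.png"); print(cams.get_calibration(n))
print(readout.get_state(), ctrl.hold_point_z)
E
```

```text
{'fx': 557.1685647039171, 'fy': 557.1685647039171, 'cx': 317.44340063058496, 'cy': 238.49528723606156, 'eye': array([0.32874452, 0.12652936, 1.7174445 ]), 'rotation': array([-0.03554161,  0.03616539,  0.71445369, -0.69784295])}
{'fx': 520.8158597849401, 'fy': 520.8158597849401, 'cx': 321.86334996304515, 'cy': 237.8034119315324, 'eye': array([ 0.19375407, -0.85944073,  0.79994483]), 'rotation': array([ 0.46620782, -0.06242919, -0.14043375,  0.87122398])}
{'time': 0.1, 'qpos': array([ 1.04299317e+00,  2.87116202e-01,  1.57803823e+00,  6.58327119e-06,
        1.27861904e+00, -1.50022171e-01]), 'dq': array([-0.00112413,  0.00099065, -0.0037332 , -0.00031313,  0.00121235,
        0.00029672]), 'joint_efforts': array([ 1.10165078e-03, -4.07300484e+01, -2.93696845e+01, -1.16612355e-04,
        3.44724147e-03,  1.03458814e-05]), 'eef_pos': array([0.2486209 , 0.62681944, 0.19605537]), 'tcp_rot': array([ 1.87770061e-01,  9.82212408e-01, -1.02733602e-03, -3.65491436e-04]), 'contact_force': array([ 0.32329135, -0.0716299 , -0.33028374]), 'wrist_torque': array([-0.00067103, -0.05922788, -0.07963379]), 'finger_force': 0.0, 'opening': 0.9999428388114436} 0.0187
```

View pics/top0.png

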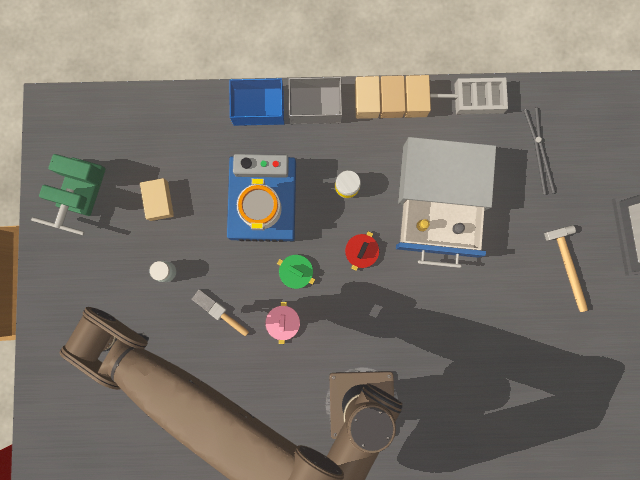

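View pics/side0.png

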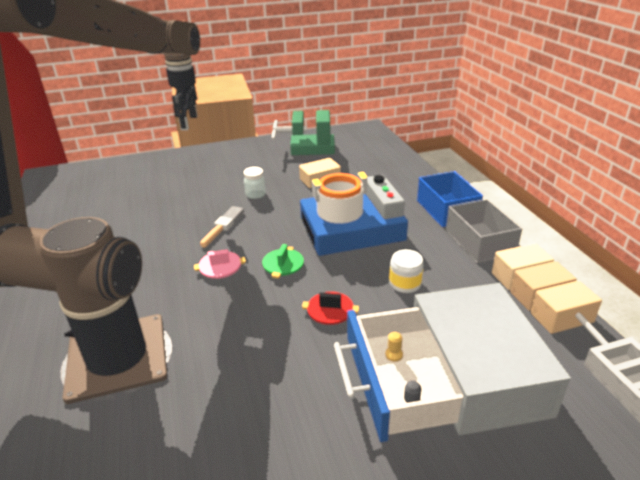

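The top view shows the casting at (423,225), the stake at (459,228), the handle at (440,264), the red lid at (362,251) with lugs at (370,235) and (353,268), the drum mouth at (258,205) with hooks at (257,181) and (257,226), the tin at (347,184) and the jar at (160,271). In the side view the casting is at (395,345), the lid at (330,307) and the drum at (341,187).

```bash
sed -i 's/np.array(c\["rotation"\])$/Rotation.from_quat(c["rotation"]).as_matrix()/; 1a from scipy.spatial.transform import Rotation' h.py
cat >> h.py <<'E'
def blobs(im,box,lo,hi,amin=8):
    u0,v0,u1,v1=box; h=cv2.cvtColor(im[v0:v1,u0:u1],cv2.COLOR_RGB2HSV)
    m=cv2.inRange(h,np.array(lo),np.array(hi))
    cs,_=cv2.findContours(m,cv2.RETR_EXTERNAL,cv2.CHAIN_APPROX_NONE)
    out=[]
    for c in sorted(cs,key=lambda c:-len(c)):
        if len(c)<amin: continue
        c=c.reshape(-1,2)+[u0,v0]; out.append(c)
    return out,m
E
python3 - <<'E'
from h import *
T=cv2.imread("pics/top0.png")[:,:,::-1]; S=cv2.imread("pics/side0.png")[:,:,::-1]
np.set_printoptions(precision=4,suppress=True)
def show(name,im,box,lo,hi,k=4):
    b,_=blobs(im,box,lo,hi)
    for c in b[:k]:
        x,y,w,h=cv2.boundingRect(c.astype(np.int32)); 
        print(name,len(c),"box",x,y,w,h,"mid",c.mean(0), "ell",cv2.fitEllipse(c.astype(np.float32)) if len(c)>4 else "")
O=((8,170,150),(18,255,255)); Y=((20,150,120),(32,255,255)); B=((15,90,80),(28,255,255))
show("ringT",T,(225,170,295,240),*O); show("ringS",S,(300,165,380,230),*O)
show("hookT",T,(225,170,295,240),*Y); show("hookS",S,(300,165,380,230),*Y)
for lo,hi in (((0,150,90),(6,255,255)),((172,150,90),(180,255,255))):
  show("lidT",T,(335,225,390,280),lo,hi); show("lidS",S,(295,285,365,335),lo,hi)
show("lugT",T,(335,225,390,280),*B); show("lugS",S,(295,280,365,335),*B)
show("barT",T,(350,240,374,265),(0,0,0),(180,255,70)); show("barS",S,(312,285,350,315),(0,0,0),(180,255,60))
show("castT",T,(405,205,440,240),*B); show("castS",S,(375,320,412,370),*B)
show("stakeT",T,(445,215,475,240),(0,0,0),(180,120,110)); show("stakeS",S,(395,375,430,412),(0,0,0),(180,120,90))
big=[cv2.resize(T[225:280,335:390,::-1],(380,380),interpolation=2),cv2.resize(T[190:270,390:500,::-1],(522,380),interpolation=2)]
a=np.hstack(big)
b=np.hstack([cv2.resize(S[280:335,295:370,::-1],(420,220)),cv2.resize(S[300:420,335:480,::-1],(482,220))])
cv2.imwrite("pics/crop.png",cv2.resize(np.vstack([a,b]),(800,532)))
for (u,v,z) in ((420,261,.067),(460,266,.067),(398,246,.094),(486,253,.094)): print(onz("top",u,v,z))
E
```

```text
ringT 107 box 238 185 40 38 mid [257.3645 204.0841] ell ((257.4498291015625, 203.906982421875), (37.34699249267578, 38.15739822387695), 84.66726684570312)
ringS 82 box 320 186 40 11 mid [340.439  192.7195] ell ((340.0517883300781, 187.7788848876953), (15.76295280456543, 36.60736083984375), 87.60302734375)
ringS 74 box 322 174 35 12 mid [339.0135 178.8919] ell ((339.0585632324219, 181.301513671875), (13.475961685180664, 30.841829299926758), 88.5990219116211)
hookT 27 box 252 179 11 5 mid [257.1852 180.9259] ell ((257.1513366699219, 180.97032165527344), (4.523767471313477, 12.673632621765137), 90.89309692382812)
hookT 26 box 252 223 10 5 mid [256.5 225. ] ell ((256.5, 225.0), (4.571051597595215, 11.614035606384277), 90.0)
hookS 17 box 356 179 4 9 mid [357.5294 182.8235] ell ((470.3516845703125, 163.68634033203125), (38.8271598815918, 227.14236450195312), 0.0)
lidT 93 box 345 234 34 34 mid [361.7742 250.6882] ell ((361.8040466308594, 250.6088409423828), (32.402313232421875, 33.10706329345703), 139.0288848876953)
lidS 135 box 307 294 46 30 mid [330.0963 308.7481] ell ((328.9599304199219,
[... 1243 characters left out ...]
2.7429 224.4857] ell ((422.7342529296875, 224.616455078125), (10.604263305664062, 12.829838752746582), 48.67477035522461)
castS 75 box 385 331 18 31 mid [394.1067 346.1867] ell ((393.99151611328125, 346.9195556640625), (16.27057456970215, 32.651947021484375), 2.713517665863037)
stakeT 51 box 453 223 12 11 mid [458.1765 228.2353] ell ((458.21185302734375, 227.97296142578125), (9.328753471374512, 10.895042419433594), 67.47175598144531)
stakeS 45 box 406 387 14 14 mid [413.0222 394.5556] ell ((413.1192932128906, 394.66998291015625), (10.390768051147461, 16.439729690551758), 62.04552459716797)
[ 0.4225 -0.1793  0.067 ]
[ 0.4049 -0.2972  0.067 ]
[ 0.4664 -0.1119  0.094 ]
[ 0.4398 -0.368   0.094 ]
```

View pics/crop.png

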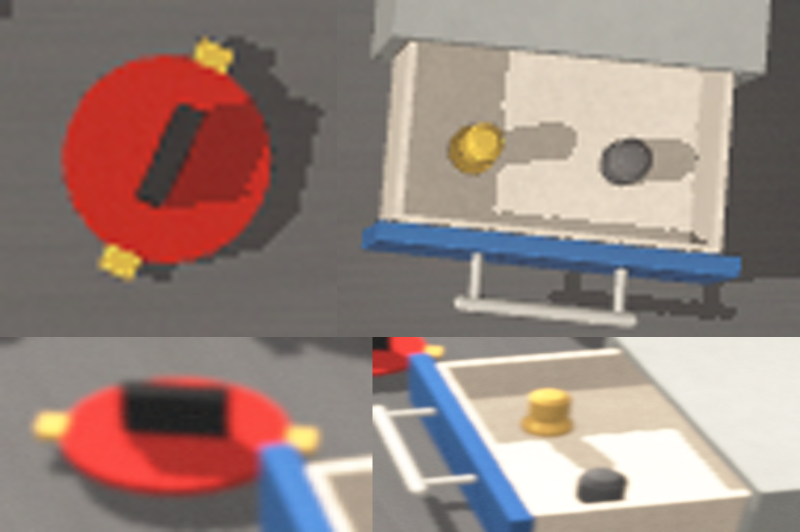

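The crop shows the bar grip in line with the two lugs, the lid clear of its neighbours, and the casting's bright top disc offset from its foot towards (424,224). Next: triangulation.

```bash
python3 - <<'E'
from h import *
np.set_printoptions(precision=4,suppress=True)
P=lambda n,a,b:print(n,*tri(("top",*a),("side",*b)))
P("lug+",(369.5,233.65),(355.7,308.1));P("lug-",(354.05,267.45),(304.7,304.2))
a,b=onz("top",369.5,233.65,.018),onz("top",354.05,267.45,.018); print("lid by lugs",(a+b)/2,np.degrees(np.arctan2(*(a-b)[1::-1])),np.linalg.norm(a-b))
print("disc",onz("top",361.8,250.6,.016)); print("bar",onz("top",362.6,250,.052))
P("bar top",(362.6,250),(330.3,295))
T=cv2.imread("pics/top0.png")[:,:,::-1]; S=cv2.imread("pics/side0.png")[:,:,::-1]
P("ring",(257.45,203.9),(340.3,186))
a,b=onz("top",257.15,180.95,.168),onz("top",256.5,225,.168); print("hooks",(a+b)/2,np.degrees(np.arctan2(*(a-b)[1::-1])),np.linalg.norm(a-b))
print("ring z",onz("top",257.45,203.9,.156))
P("cast top",(424,223.8),(394.6,334.5)); print(onz("top",424,223.8,.077))
# foot and barrel by side: foot bottom
P("stake top",(458.7,227.5),(413,386)); print(onz("top",458.9,227.5,.062))
for p in ((424,223.8,.077),): 
  q=onz("top",*p); print("reproj side",proj("side",q),"foot",proj("top",[q[0],q[1],.022]),proj("side",[q[0],q[1],.022]))
# hook in side view
h,_=blobs(S,(300,165,380,230),(20,90,120),(34,255,255),4)
for c in h[:5]: print("hookS",len(c),c.mean(0),cv2.boundingRect(c.astype(np.int32)))
# handle & panel lines
P("handleL",(420,261),(341,346.5)); P("handleR",(460,266),(350,391))
print("tin",onz("top",347.5,179,.075),"green",onz("top",296,271,.018))
E
```

```text
lug+ [ 0.5146 -0.0376  0.017 ] 0.0033519691713785778
lug- [0.4112 0.0132 0.0163] 0.0015985444639154875
lid by lugs [ 0.4616 -0.0118  0.018 ] -26.228872780988077 0.11431440842497771
disc [ 0.4615 -0.012   0.016 ]
bar [ 0.4604 -0.0115  0.052 ]
bar top [ 0.4629 -0.0122  0.0492] 0.0046267778960250245
ring [0.5938 0.2917 0.1452] 0.0035460362412906353
hooks [0.5912 0.2914 0.168 ] -1.5511058357907168 0.1253988986272636
ring z [0.5902 0.291  0.156 ]
cast top [ 0.5344 -0.1951  0.0752] 0.004386551971002008
[ 0.5321 -0.194   0.077 ]
stake top [ 0.5234 -0.3036  0.0517] 0.0037880075569875224
[ 0.5203 -0.3009  0.062 ]
reproj side [392.2013 333.9103] foot [420.5919 226.088 ] [390.7431 353.8631]
hookS 27 [317.037  181.4815] (312, 178, 11, 8)
hookS 21 [362.1905 174.8095] (358, 172, 9, 7)
hookS 17 [357.5294 182.8235] (356, 179, 4, 9)
hookS 10 [303.5 170.5] (301, 168, 6, 6)
hookS 4 [324.   188.25] (323, 188, 3, 2)
handleL [ 0.4268 -0.1809  0.0641] 0.0083867829409744
handleR [ 0.4059 -0.2956  0.0745] 0.002781653417297908
tin [0.6729 0.0289 0.075 ] green [0.4037 0.1907 0.018 ]
```

Heights agree with the text to within 2–3 mm, except the stake (about 10 mm low) and the ring (about 11 mm low; its side ellipse is poor, and the hooks give the drum centre instead).
- Casting at about (0.533, -0.1945)
- Lid at about (0.462, -0.012), x axis at -26°
- Mouth at about (0.591, 0.291), x axis at -1.5°

Next I move over the casting.

Emit:
{"fn": "step_arm", "kwargs": {
  "increments": [
    [[11.8,-34.2,0],[0,0,0.0114]],
    [[11.8,-34.2,0],[0,0,0.0114]],
    [[11.8,-34.2,0],[0,0,0.0114]],
    [[11.8,-34.2,0],[0,0,0.0114]],
    [[11.8,-34.2,0],[0,0,0.0114]],
    [[11.8,-34.2,0],[0,0,0.0114]],
    [[11.8,-34.2,0],[0,0,0.0114]],
    [[11.8,-34.2,0],[0,0,0.0114]]
  ],
  "fingers": 0.3,
  "grip_force": 40
}}

```text
time: 0.77
eef_pos: [0.3432, 0.352, 0.1968]
tcp_rot: [0.142, 0.99, -0.0, -0.0]
contact_force: [1.0, -0.2, -0.1]
opening: 0.651
finger_force: 0.0
```

Emit:
{"fn": "step_arm", "kwargs": {
  "increments": [
    [[11.8,-34.2,0],[0,0,0.0114]],
    [[11.8,-34.2,0],[0,0,0.0114]],
    [[11.8,-34.2,0],[0,0,0.0114]],
    [[11.8,-34.2,0],[0,0,0.0114]],
    [[11.8,-34.2,0],[0,0,0.0114]],
    [[11.8,-34.2,0],[0,0,0.0114]],
    [[11.8,-34.2,0],[0,0,0.0114]],
    [[11.8,-34.2,0],[0,0,0.0114]]
  ]
}}

```text
time: 1.43
eef_pos: [0.4376, 0.0785, 0.197]
tcp_rot: [0.097, 0.995, 0.0, -0.0]
contact_force: [0.6, 0.4, -1.2]
opening: 0.653
finger_force: 0.0
```

Emit:
{"fn": "step_arm", "kwargs": {
  "increments": [
    [[11.8,-34.2,0],[0,0,0.0114]],
    [[11.8,-34.2,0],[0,0,0.0114]],
    [[11.8,-34.2,0],[0,0,0.0114]],
    [[11.8,-34.2,0],[0,0,0.0114]],
    [[11.8,-34.2,0],[0,0,0.0114]],
    [[11.8,-34.2,0],[0,0,0.0114]],
    [[11.8,-34.2,0],[0,0,0.0114]],
    [[11.8,-34.2,0],[0,0,0.0114]]
  ]
}}

```text
time: 2.1
eef_pos: [0.5321, -0.1951, 0.1967]
tcp_rot: [0.052, 0.999, 0.0, -0.0]
contact_force: [1.0, 0.2, 1.2]
opening: 0.649
finger_force: 0.0
```

Emit:
{"fn": "step_arm", "kwargs": {
  "increments": [
    [[0.5,0,-27],[0,0,0]],
    [[0.5,0,-27],[0,0,0]],
    [[0,0,-27],[0,0,0]]
  ]
}}

```text
time: 2.35
eef_pos: [0.5332, -0.1944, 0.1152]
tcp_rot: [0.053, 0.999, -0.0, 0.0]
contact_force: [-0.3, 0.4, -0.4]
opening: 0.651
finger_force: 0.0
```

```bash
python3 - <<'E'
from h import *
np.set_printoptions(precision=4,suppress=True)
S=snap("side","side1.png");T=snap("top","top1.png")
st=readout.get_state(); p=st["eef_pos"]; print(p,proj("side",p),proj("top",p))
cv2.imwrite("pics/c1.png",np.hstack([cv2.resize(S[260:410,320:470,::-1],(400,400)),cv2.resize(T[170:270,390:490,::-1],(400,400))]))
E
```

```text
[ 0.5291 -0.1914  0.1102] [391.1404 320.7318] [425.3346 223.3796]
```

View pics/c1.png

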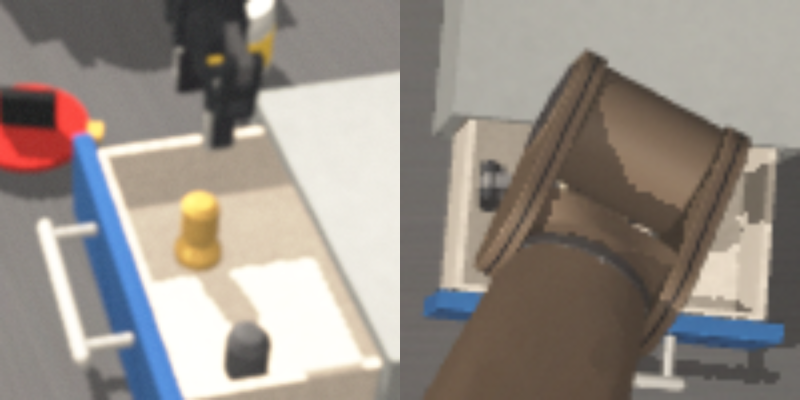

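The side crop shows the fingers about 11 px right of where the reported TCP projects. I'll check the state again before going down.

```bash
python3 - <<'E'
from h import *
np.set_printoptions(precision=4,suppress=True)
for i in range(3):
    s=readout.get_state(); print(s["time"],s["eef_pos"],s["tcp_rot"],s["contact_force"],s["opening"])
S=cv2.imread("pics/side1.png")
# finger tips at opening .65: tool y dir ~84deg, pads about 28mm each side, further back ~
p=s["eef_pos"]; d=np.array([.105,.995,0])
for k in (-.033,.033): print(proj("side",p+d*k+[0,0,.006]))
for z in (0,.05,.1): print(proj("side",p+[0,0,z]))
cv2.imwrite("pics/c2.png",cv2.resize(S[220:370,330:480],(600,600),interpolation=cv2.INTER_CUBIC))
E
```

```text
2.45 [ 0.5291 -0.1914  0.1102] [ 0.0524  0.9986  0.0028 -0.0054] [ 0.7726  1.0392 -0.2135] 0.6461727392555271
2.45 [ 0.5291 -0.1914  0.1102] [ 0.0524  0.9986  0.0028 -0.0054] [ 0.7726  1.0392 -0.2135] 0.6461727392555271
2.45 [ 0.5291 -0.1914  0.1102] [ 0.0524  0.9986  0.0028 -0.0054] [ 0.7726  1.0392 -0.2135] 0.6461727392555271
[396.8248 330.308 ]
[386.0751 307.1179]
[391.1404 320.7318]
[392.5392 300.794 ]
[394.0209 279.6738]
```

View pics/c2.png

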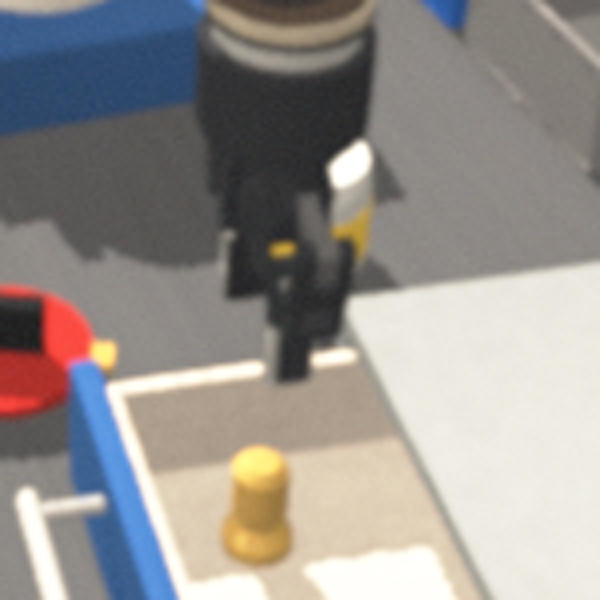

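Emit:
{"fn": "step_arm", "kwargs": {
  "increments": [
    [[0,0,0],[0,0,0]],
    [[0,0,0],[0,0,0]],
    [[0,0,0],[0,0,0]]
  ]
}}

```text
time: 2.7
eef_pos: [0.5346, -0.194, 0.1189]
tcp_rot: [0.052, 0.999, -0.001, 0.002]
contact_force: [-0.2, -0.4, 1.0]
opening: 0.655
finger_force: 0.0
```

```bash
python3 - <<'E'
from h import *
np.set_printoptions(precision=4,suppress=True)
s=readout.get_state(); print(s["time"],s["eef_pos"],s["tcp_rot"],s["qpos"])
S=snap("side","side2.png"); p=s["eef_pos"]; d=np.array([.105,.995,0])
im=cv2.resize(S[220:370,330:480,::-1],(600,600),interpolation=cv2.INTER_CUBIC)
for q in (p,p+d*.033+[0,0,.006],p-d*.033+[0,0,.006]):
    u=(proj("side",q)-[330,220])*4; print(u); cv2.circle(im,tuple(u.astype(int).tolist()),4,(0,255,0),1)
cv2.imwrite("pics/c3.png",im)
s=readout.get_state(); print(s["time"],s["eef_pos"],s["tcp_rot"],s["qpos"])
E
```

```text
2.7 [ 0.5346 -0.194   0.1189] [ 0.0519  0.9987 -0.001   0.0019] [-0.5265  0.1296  1.9107 -0.      1.097  -1.9934]
[258.3201 390.3448]
[237.6282 335.8849]
[281.6226 428.4738]
2.75 [ 0.5346 -0.194   0.1188] [ 0.0519  0.9987 -0.001   0.0019] [-0.5264  0.1295  1.9109  0.      1.0969 -1.9935]
```

View pics/c3.png

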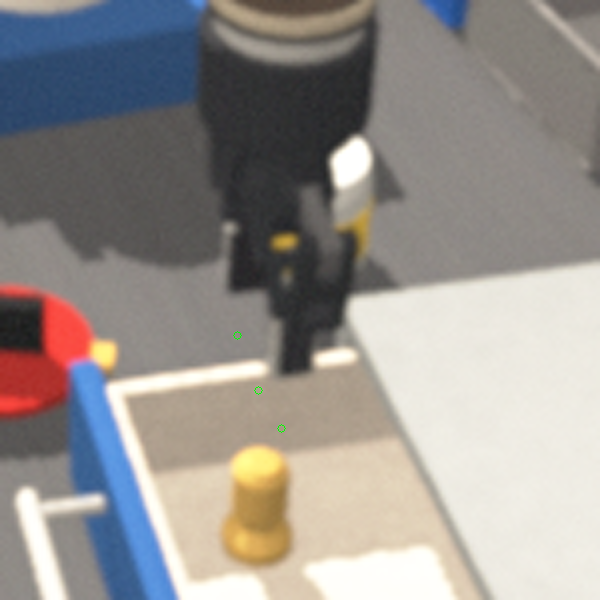

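The tips sit about 13 px above the projection, which could be height or y. I'll resolve it with both views: overlay predicted finger points on the start and current pictures.

```bash
python3 - <<'E'
from h import *
np.set_printoptions(precision=4,suppress=True)
p0=np.array([.2486,.6268,.196]); p1=np.array([.5332,-.1944,.1152])
S0=cv2.imread("pics/side0.png");T1=cv2.imread("pics/top1.png")
T1=cv2.resize(T1[180:260,390:470],(400,400),interpolation=cv2.INTER_CUBIC); S0=cv2.resize(S0[20:140,140:260],(400,400),interpolation=cv2.INTER_CUBIC)
def mk(im,n,p,d,k,o,s):
    for q in [p+d*x+[0,0,z] for x in k for z in (0,.04)]:
        u=(proj(n,q)-o)*s; cv2.circle(im,tuple(u.astype(int).tolist()),4,(0,255,0),1)
mk(S0,"side",p0,np.array([.369,.929,0]),(-.057,-.0425,0,.0425,.057),[140,20],400/120)
mk(T1,"top",p1,np.array([.105,.995,0]),(.028,.044,),[390,180],5)
cv2.imwrite("pics/c4.png",np.hstack([S0,T1]))
print("top/side far finger",tri(("top",412,219),("side",390,293.5)))
E
```

```text
top/side far finger (array([ 0.5413, -0.1488,  0.1402]), np.float64(0.0049499855584399215))
```

View pics/c4.png

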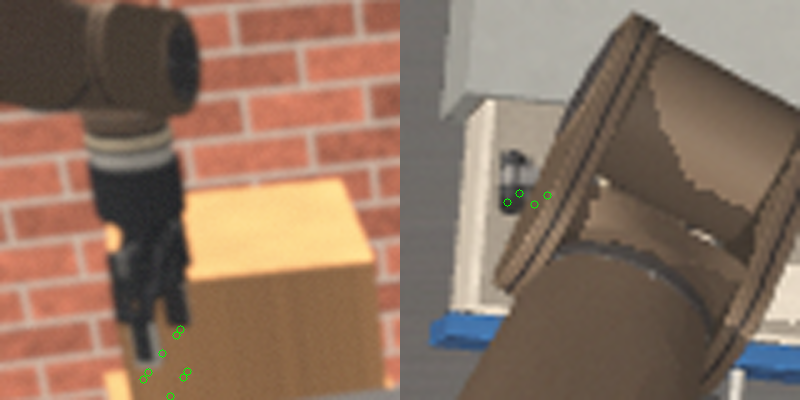

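Horizontally the finger agrees (triangulated y -0.149 at its back, x 0.541), so only the tip height is in doubt. I'll descend partway and measure the tip row numerically.

Emit:
{"fn": "step_arm", "kwargs": {
  "increments": [
    [[0,0,-15],[0,0,0]],
    [[0,0,-15],[0,0,0]],
    [[0,0,-10],[0,0,0]],
    [[0,0,0],[0,0,0]],
    [[0,0,0],[0,0,0]],
    [[0,0,0],[0,0,0]]
  ]
}}

```text
time: 3.25
eef_pos: [0.5339, -0.1938, 0.0775]
tcp_rot: [0.052, 0.999, -0.0, 0.001]
contact_force: [-0.7, 0.9, -0.3]
opening: 0.65
finger_force: 0.0
```

```bash
cat > tip.py <<'E'
from h import *
np.set_printoptions(precision=4,suppress=True)
import sys
S=snap("side",sys.argv[1]); s=readout.get_state(); p=s["eef_pos"]; print(s["time"],p,s["tcp_rot"],s["contact_force"])
v=cv2.cvtColor(S,cv2.COLOR_RGB2HSV)[:,:,2]
u,w=proj("side",p).astype(int); print("tcp px",u,w)
for r in range(w-24,w+14,2): print(r,"".join("#" if x<75 else "+" if x<110 else "." for x in v[r,u-30:u+40]))
b,_=blobs(S,(375,320,412,370),(15,110,80),(28,255,255)); print([cv2.boundingRect(c.astype(np.int32)) for c in b[:3]])
E
python3 tip.py side3.png
```

```text
3.3 [ 0.534  -0.1939  0.0777] [ 0.052   0.9986 -0.0005  0.001 ] [-0.1454 -0.9647 -0.0886]
tcp px 393 333
309 .......................++++.....+###++#############+..................
311 ..................................##################..................
313 ..................................#################+..................
315 .................................+#################...................
317 ..................................++##############+...................
319 ...................................+############++....................
321 ...................................+#######+..........................
323 ...................................+#######+..........................
325 ...................................+#######...........................
327 ...................................+#######...........................
329 ...................................+#####++...........................
331 ......................................................................
333 ......................................................................
335 ......................................................................
337 ......................................................................
339 ......................................................................
341 ......................................................................
343 ......................................................................
345 ......................................................................
[(386, 332, 17, 29)]
```

```bash
python3 - <<'E'
from h import *
np.set_printoptions(precision=4,suppress=True)
for u in (399,402,405):
  e,d=ray("side",u,330)
  for y in (-.215,-.227,-.235): print(u,y,e+d*(y-e[1])/d[1])
  e,d=ray("side",u-11,309)
  print("far", e+d*(-.16-e[1])/d[1])
E
```

```text
399 -0.215 [ 0.535  -0.215   0.1056]
399 -0.227 [ 0.5286 -0.227   0.1186]
399 -0.235 [ 0.5244 -0.235   0.1272]
far [ 0.5363 -0.16    0.1114]
402 -0.215 [ 0.5413 -0.215   0.1037]
402 -0.227 [ 0.5348 -0.227   0.1166]
402 -0.235 [ 0.5305 -0.235   0.1253]
far [ 0.5428 -0.16    0.1095]
405 -0.215 [ 0.5476 -0.215   0.1017]
405 -0.227 [ 0.5411 -0.227   0.1147]
405 -0.235 [ 0.5367 -0.235   0.1233]
far [ 0.5493 -0.16    0.1076]
```

Emit:
{"fn": "step_arm", "kwargs": {
  "increments": [
    [[0,0,-10],[0,0,0]],
    [[0,0,-10],[0,0,0]],
    [[0,0,-10],[0,0,0]],
    [[0,0,0],[0,0,0]],
    [[0,0,0],[0,0,0]]
  ]
}}

```text
time: 3.72
eef_pos: [0.5321, -0.1928, 0.0447]
tcp_rot: [0.052, 0.999, 0.001, -0.001]
contact_force: [-0.4, 0.4, 0.4]
opening: 0.656
finger_force: 0.0
```

```bash
python3 tip.py side4.png; python3 - <<'E'
from h import *
S=cv2.imread("pics/side4.png"); cv2.imwrite("pics/c5.png",cv2.resize(S[270:390,340:460],(600,600),interpolation=cv2.INTER_CUBIC))
E
```

```text
3.7667 [ 0.5327 -0.1932  0.0455] [ 0.0521  0.9986  0.0003 -0.0007] [1.1101 1.1122 0.4996]
tcp px 391 345
321 ........................+++++...+##+..##############+.................
323 .................................+##++##############..................
325 .................................+#################+..................
327 .................................+#################+..................
329 .................................+################+...................
331 ...................................+##############....................
333 ....................................########+.........................
335 ...................................+#######...........................
337 ...................................+######+...........................
339 ...................................+######+...........................
341 ...................................+######............................
343 ....................................+++...............................
345 ......................................................................
347 ......................................................................
349 ......................................................................
351 ......................................................................
353 ......................................................................
355 ......................................................................
357 ......................................................................
[(386, 333, 17, 28)]
```

View pics/c5.png

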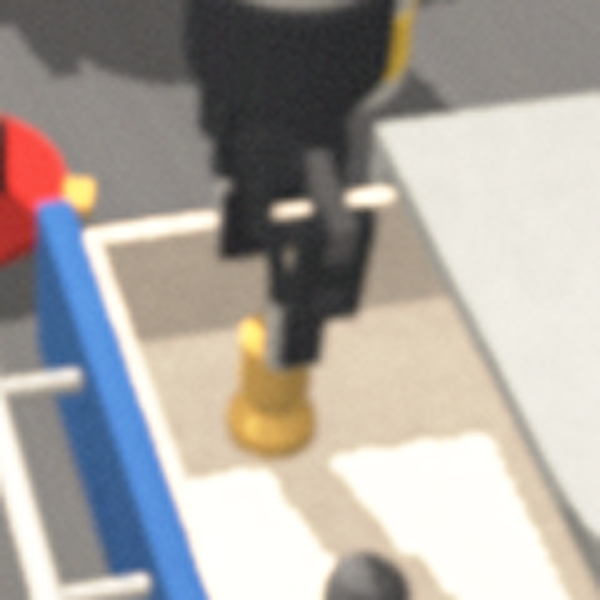

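The crop shows the near finger's tip at (297,360) in front of the casting's top (258,325), and the far finger's tip at (245,250). I'll get the fingers' y from the top view to separate height from y error.

```bash
python3 - <<'E'
from h import *
T=snap("top","top4.png"); v=cv2.cvtColor(T,cv2.COLOR_RGB2HSV)[:,:,2]
for z in (.06,.1): print(proj("top",[.538,-.151,z]),proj("top",[.5355,-.166,z]),proj("top",[.5275,-.235,z]))
for r in range(204,236,2): print(r,"".join("#" if x<75 else "+" if x<110 else "." for x in v[r,395:460]))
E
```

```text
[408.50418216 222.90402447] [413.5376226  223.61414133] [436.65593294 225.72404346]
[410.72185783 221.13953722] [415.87843466 221.86674324] [439.56210535 224.02744062]
204 ....+...................+++.++++#+++++++++.............++++++++++
206 .......................++..++++#++++++++++++..............+++++++
208 ......................++....++#++++++++++++++.................+++
210 ......................+.+..++#++++++++++++++++...................
212 ......................+++.++#++++++++++++++++++..................
214 ............++##+.....+..++#+++++++++++++++++++++................
216 ....................+++.++#+++++++++++++++++++++++..............+
218 ...................++....#+.++++...++++++++++++++++++++........+#
220 ............++##++++....#+..+++.....+++++++++++++++++++++++...+.+
222 ...........+####++.....+...+++.......+++++++++++++++++++++++++#+.
224 .............+.+++....+...++++........++++++++++++++++++++++##.++
226 ...............+++...+...###..+++....++++++++++++++++++++++###+.+
228 .+.++.........++....#...#+++++++++#######++++++++++++++++####..++
230 +...+.........+....+..++.++++++++++++++++####+++++++++++++###.++#
232 .................++..+++++++++++++++++++++.+####++++++++++++.+++#
234 ++..+.......+...+...+++++++++++++++++++++++++++###++++++++++.++#+
```

Emit:
{"fn": "step_arm", "kwargs": {
  "increments": [
    [[0,0,0],[0,0,0]],
    [[0,0,0],[0,0,0]],
    [[0,0,0],[0,0,0]],
    [[0,0,0],[0,0,0]]
  ],
  "fingers": -0.22,
  "grip_force": 20
}}

```text
time: 4.15
eef_pos: [0.5334, -0.1935, 0.0467]
tcp_rot: [0.052, 0.999, -0.0, 0.0]
contact_force: [-0.4, 0.8, -0.5]
opening: 0.389
finger_force: 0.0
```

```bash
python3 tip.py side5.png; python3 - <<'E'
from h import *
S=cv2.imread("pics/side5.png"); cv2.imwrite("pics/c6.png",cv2.resize(S[290:370,350:430],(480,480),interpolation=cv2.INTER_CUBIC))
E
```

```text
4.2 [ 0.5333 -0.1935  0.0466] [ 0.0521  0.9986 -0.0001  0.0003] [-0.2683  0.4192  0.3213]
tcp px 391 344
320 ..........................##########++########++####+.................
322 ..........................#########################+..................
324 .........................+########################+...................
326 ................................+################+....................
328 ..................................+#############+.....................
330 ..................................+#######++..........................
332 ..................................+######+............................
334 ..................................+######+............................
336 ..................................+######.............................
338 ..................................+#####+.............................
340 ......................................................................
342 ......................................................................
344 ......................................................................
346 ......................................................................
348 ......................................................................
350 ......................................................................
352 ......................................................................
354 ......................................................................
356 ......................................................................
[(386, 334, 17, 27)]
```

View pics/c6.png

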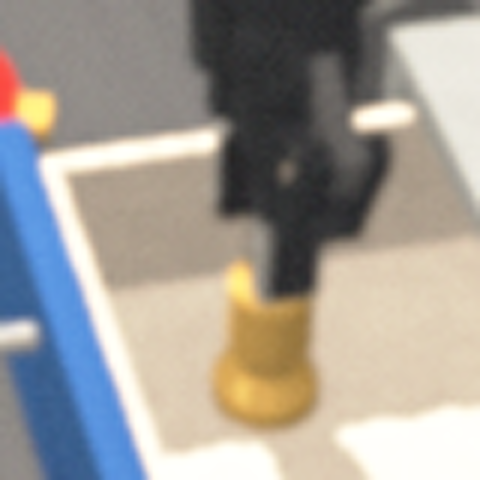

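The near tip (290,298) hides only the top of the casting's barrel and nothing touched, so the tips may still be above its top. A light closing test will tell.

Emit:
{"fn": "step_arm", "kwargs": {
  "increments": [
    [[0,0,0],[0,0,0]],
    [[0,0,0],[0,0,0]],
    [[0,0,0],[0,0,0]],
    [[0,0,0],[0,0,0]]
  ],
  "fingers": -0.5,
  "grip_force": 20
}}

```text
time: 4.53
eef_pos: [0.5331, -0.1934, 0.0463]
tcp_rot: [0.052, 0.999, 0.0, -0.0]
contact_force: [-0.5, -0.9, 0.1]
opening: 0.245
finger_force: 0.0
```

```bash
python3 tip.py side6.png | tail -17; python3 - <<'E'
from h import *
np.set_printoptions(precision=4,suppress=True)
for v in (335,337,339):
  for y in (-.204,-.212):
    e,d=ray("side",397,v); print(v,y,e+d*(y-e[1])/d[1])
s=readout.get_state();print(s["opening"],s["qpos"])
E
```

```text
326 ..........................+##+...+#############+......................
328 ...........................++....+#######+++..........................
330 .................................+######+.............................
332 .................................+######+.............................
334 ................................++######..............................
336 ................................+######+..............................
338 ......................................................................
340 ......................................................................
342 ......................................................................
344 ......................................................................
346 ......................................................................
348 ......................................................................
350 ......................................................................
352 ......................................................................
354 ......................................................................
356 ......................................................................
[(386, 335, 17, 26)]
335 -0.204 [ 0.5374 -0.204   0.0817]
335 -0.212 [ 0.5332 -0.212   0.0904]
337 -0.204 [ 0.5378 -0.204   0.0762]
337 -0.212 [ 0.5336 -0.212   0.0851]
339 -0.204 [ 0.5381 -0.204   0.0708]
339 -0.212 [ 0.5339 -0.212   0.0797]
0.2489707852115839 [-0.5268  0.2251  1.9505 -0.      0.966  -1.9935]
```

The tips are at about z = 0.08 while 0.046 is reported, so there is roughly a 30 mm bias. I'll open, go lower by 14 mm and close again as a test.

Emit:
{"fn": "step_arm", "kwargs": {
  "increments": [
    [[0,0,0],[0,0,0]],
    [[0,0,0],[0,0,0]],
    [[0,0,0],[0,0,0]],
    [[0,0,0],[0,0,0]]
  ],
  "fingers": 0.2
}}

```text
time: 4.92
eef_pos: [0.5332, -0.1934, 0.0463]
tcp_rot: [0.052, 0.999, -0.0, 0.0]
contact_force: [-1.1, -0.4, 1.2]
opening: 0.597
finger_force: 0.0
```

Emit:
{"fn": "step_arm", "kwargs": {
  "increments": [
    [[0,0,-7],[0,0,0]],
    [[0,0,-7],[0,0,0]],
    [[0,0,0],[0,0,0]],
    [[0,0,0],[0,0,0]]
  ]
}}

```text
time: 5.25
eef_pos: [0.5323, -0.1929, 0.0311]
tcp_rot: [0.052, 0.999, 0.001, -0.001]
contact_force: [-0.9, 0.2, -0.5]
opening: 0.601
finger_force: 0.0
```

Emit:
{"fn": "step_arm", "kwargs": {
  "increments": [
    [[0,0,0],[0,0,0]],
    [[0,0,0],[0,0,0]],
    [[0,0,0],[0,0,0]],
    [[0,0,0],[0,0,0]],
    [[0,0,0],[0,0,0]]
  ],
  "fingers": -0.5
}}

```text
time: 5.67
eef_pos: [0.5335, -0.1938, 0.0328]
tcp_rot: [0.052, 0.999, -0.0, 0.0]
contact_force: [0.0, -1.0, 0.2]
opening: 0.307
finger_force: 19.7
```

```bash
python3 tip.py side7.png
```

```text
5.7167 [ 0.5335 -0.1938  0.0327] [ 0.0521  0.9986 -0.0003  0.0004] [-0.9247 -1.3306  1.227 ]
tcp px 391 349
325 ..........................+##################+++####..................
327 ..........................+########################...................
329 ..........................########################....................
331 .........................+++...++###############+.....................
333 .................................+###########++.......................
335 .................................+#######.............................
337 .................................+######+.............................
339 .................................+######+.............................
341 .................................+######..............................
343 .................................++++++...............................
345 ......................................................................
347 ......................................................................
349 ......................................................................
351 ......................................................................
353 ......................................................................
355 ......................................................................
357 ......................................................................
359 ......................................................................
361 ......................................................................
[(386, 331, 16, 29)]
```

The fingers gripped at 0.307 (about 26 mm), so the height bias is real. The hold is too close to the tips, so I'll open, go 20 mm deeper and grip firmly.

Emit:
{"fn": "step_arm", "kwargs": {
  "increments": [
    [[0,0,0],[0,0,0]],
    [[0,0,0],[0,0,0]],
    [[0,0,0],[0,0,0]],
    [[0,0,-6],[0,0,0]],
    [[0,0,-6],[0,0,0]],
    [[0,0,0],[0,0,0]]
  ],
  "fingers": 0.1
}}

```text
time: 6.22
eef_pos: [0.5319, -0.1926, 0.0184]
tcp_rot: [0.052, 0.999, 0.001, -0.001]
contact_force: [-0.5, -0.3, 0.1]
opening: 0.549
finger_force: 0.0
```

Emit:
{"fn": "step_arm", "kwargs": {
  "increments": [
    [[0,0,-4],[0,0,0]],
    [[0,0,-4],[0,0,0]],
    [[0,0,0],[0,0,0]],
    [[0,0,0],[0,0,0]]
  ]
}}

```text
time: 6.55
eef_pos: [0.5329, -0.1932, 0.0119]
tcp_rot: [0.052, 0.999, 0.0, -0.0]
contact_force: [0.0, -0.2, -1.0]
opening: 0.551
finger_force: 0.0
```

```bash
python3 tip.py side8.png
```

```text
6.6 [ 0.5331 -0.1934  0.0122] [ 0.0521  0.9986  0.0001 -0.0001] [-0.3243  0.2644  0.2821]
tcp px 390 356
332 ........................+#####++###+++########+++###+.................
334 ........................+##+.....##+..+########+####..................
336 .................................+##++#############+..................
338 .................................+################+...................
340 .................................+################....................
342 ..................................+##############+....................
344 ...................................+############+.....................
346 ...................................+#######...........................
348 ...................................+######+...........................
350 ...................................+######............................
352 ..................................+#######............................
354 ....................................++................................
356 ......................................................................
358 ......................................................................
360 ......................................................................
362 ......................................................................
364 ......................................................................
366 ......................................................................
368 ......................................................................
[(386, 333, 16, 28)]
```

The reported z of 0.012 is below the drawer floor with no contact, which confirms the bias. Grip and lift.

Emit:
{"fn": "step_arm", "kwargs": {
  "increments": [
    [[0,0,0],[0,0,0]],
    [[0,0,0],[0,0,0]],
    [[0,0,0],[0,0,0]],
    [[0,0,0],[0,0,0]],
    [[0,0,0],[0,0,0]],
    [[0,0,8],[0,0,0]],
    [[0,0,15],[0,0,0]],
    [[0,0,15],[0,0,0]]
  ],
  "fingers": -1,
  "grip_force": 50
}}

```text
time: 7.27
eef_pos: [0.5315, -0.192, 0.0491]
tcp_rot: [0.052, 0.999, 0.001, -0.002]
contact_force: [-0.5, 0.1, -1.3]
opening: 0.314
finger_force: 49.3
```

```bash
python3 tip.py side9.png; python3 - <<'E'
from h import *
np.set_printoptions(precision=4,suppress=True)
S=cv2.imread("pics/side9.png")[:,:,::-1]
b,_=blobs(S,(370,290,420,380),(15,110,80),(28,255,255)); c=b[0]; x,y,w,h=cv2.boundingRect(c.astype(np.int32)); print(x,y,w,h)
for y0 in (-.2,-.21):
  e,d=ray("side",x+w/2,y+h-1); print("foot front",e+d*(y0-e[1])/d[1])
E
```

```text
7.3167 [ 0.5341 -0.1934  0.0532] [ 0.0521  0.9986 -0.0002  0.0011] [ 2.3383  0.2857 -0.6477]
tcp px 392 342
318 ........................++...+##++++########+++###+...................
320 .............................+###################+....................
322 ..............................##################+.....................
324 ..............................+################+......................
326 ...............................+##############+.......................
328 ................................#######++.............................
330 ...............................+#######+..............................
332 ...............................+######+...............................
334 ...............................+######+...............................
336 ...............................+###+++................................
338 ......................................................................
340 ......................................................................
342 ......................................................................
344 ......................................................................
346 ......................................................................
348 ......................................................................
350 ......................................................................
352 ......................................................................
354 ......................................................................
[(384, 320, 18, 26)]
384 317 18 29
foot front [ 0.5325 -0.2     0.0525]
foot front [ 0.5274 -0.21    0.0638]
```

Emit:
{"fn": "step_arm", "kwargs": {
  "increments": [
    [[0,0,20],[0,0,0]],
    [[0,0,33],[0,0,0]],
    [[0,0,33],[0,0,0]],
    [[0,0,33],[0,0,0]],
    [[0,0,16],[0,0,0]],
    [[4,15,0],[0,0,0.01]],
    [[4,25,0],[0,0,0.01]],
    [[4,34,0],[0,0,0.01]]
  ]
}}

```text
time: 7.98
eef_pos: [0.5448, -0.1197, 0.185]
tcp_rot: [0.038, 0.999, 0.0, -0.0]
contact_force: [0.7, 0.4, -2.9]
opening: 0.31
finger_force: 49.5
```

Emit:
{"fn": "step_arm", "kwargs": {
  "increments": [
    [[4.2,34.6,0],[0,0,0.01]],
    [[4.2,34.6,0],[0,0,0.01]],
    [[4.2,34.6,0],[0,0,0.01]],
    [[4.2,34.6,0],[0,0,0.01]],
    [[4.2,34.6,0],[0,0,0.01]],
    [[4.2,34.6,0],[0,0,0]],
    [[4.2,34.6,0],[0,0,0]],
    [[4.2,34.6,0],[0,0,0]]
  ]
}}

```text
time: 8.65
eef_pos: [0.5776, 0.1594, 0.184]
tcp_rot: [0.012, 1.0, 0.0, -0.001]
contact_force: [0.4, -0.2, -1.7]
opening: 0.308
finger_force: 49.5
```

Emit:
{"fn": "step_arm", "kwargs": {
  "increments": [
    [[4.2,34.6,0],[0,0,0]],
    [[4.2,34.6,0],[0,0,0]],
    [[3.5,32,0],[0,0,0]],
    [[1,20,0],[0,0,0]],
    [[0,12,0],[0,0,0]],
    [[0,0,0],[0,0,0]],
    [[0,0,0],[0,0,0]],
    [[0,0,0],[0,0,0]]
  ]
}}

```text
time: 9.32
eef_pos: [0.5914, 0.2893, 0.1848]
tcp_rot: [0.013, 1.0, -0.0, -0.001]
contact_force: [-0.8, 0.1, -2.2]
opening: 0.314
finger_force: 49.6
```

```bash
python3 - <<'E'
from h import *
np.set_printoptions(precision=4,suppress=True)
S=snap("side","side10.png"); s=readout.get_state(); print(s["time"],s["eef_pos"],s["tcp_rot"],s["opening"],s["contact_force"])
b,_=blobs(S,(300,100,390,200),(17,110,80),(28,255,255)); 
for c in b[:4]: print(cv2.boundingRect(c.astype(np.int32)))
p=s["eef_pos"]; 
for z in (.010,.018,.034,.05): print(z,proj("side",p+[0,0,z]))
E
```

```text
9.3667 [0.5916 0.2891 0.185 ] [ 0.0128  0.9999 -0.0004 -0.0004] 0.3080726807885588 [-0.39    0.0483 -2.4532]
(311, 176, 31, 17)
(333, 150, 15, 22)
(351, 176, 10, 13)
(363, 174, 4, 5)
0.01 [339.113  169.6346]
0.018 [339.1015 166.8295]
0.034 [339.0783 161.163 ]
0.05 [339.0547 155.4201]
```

Casting at (340,161) lines up over the mouth (predicted 339). Lower it.

Emit:
{"fn": "step_arm", "kwargs": {
  "increments": [
    [[0,2,-20],[0,0,0]],
    [[0,0,-25],[0,0,0]],
    [[0,0,-25],[0,0,0]],
    [[0,0,-20],[0,0,0]],
    [[0,0,-12],[0,0,0]],
    [[0,0,-6],[0,0,0]],
    [[0,0,0],[0,0,0]],
    [[0,0,0],[0,0,0]]
  ]
}}

```text
time: 10.03
eef_pos: [0.5926, 0.2924, 0.0785]
tcp_rot: [0.012, 1.0, 0.0, 0.001]
contact_force: [0.6, 0.5, -1.8]
opening: 0.305
finger_force: 50.3
```

Emit:
{"fn": "step_arm", "kwargs": {
  "increments": [
    [[0,0,-3],[0,0,0]],
    [[0,0,-2],[0,0,0]],
    [[0,0,-2],[0,0,0]],
    [[0,0,0],[0,0,0]],
    [[0,0,0],[0,0,0]]
  ]
}}

```text
time: 10.45
eef_pos: [0.5934, 0.2931, 0.0725]
tcp_rot: [0.012, 1.0, 0.001, 0.002]
contact_force: [1.9, -1.1, 3.9]
opening: 0.309
finger_force: 50.2
```

Contact at +3.9 N, so the casting is on the floor. Open slightly and withdraw.

Emit:
{"fn": "step_arm", "kwargs": {
  "increments": [
    [[0,0,0],[0,0,0]],
    [[0,0,0],[0,0,0]],
    [[0,0,0],[0,0,0]],
    [[0,0,0],[0,0,0]]
  ],
  "fingers": -0.02
}}

```text
time: 10.78
eef_pos: [0.5927, 0.2896, 0.0718]
tcp_rot: [0.012, 1.0, -0.003, 0.001]
contact_force: [-0.0, -8.9, 6.8]
opening: 0.49
finger_force: 7.2
```

Emit:
{"fn": "step_arm", "kwargs": {
  "increments": [
    [[0,0,5],[0,0,0]],
    [[0,0,10],[0,0,0]],
    [[0,0,15],[0,0,0]],
    [[0,0,20],[0,0,0]],
    [[0,0,20],[0,0,0]],
    [[0,0,25],[0,0,0]],
    [[0,0,25],[0,0,0]],
    [[0,-20,0],[0,0,0]]
  ]
}}

```text
time: 11.45
eef_pos: [0.5941, 0.2765, 0.1982]
tcp_rot: [0.01, 1.0, 0.003, 0.005]
contact_force: [0.1, -1.0, 1.5]
opening: 0.493
finger_force: 0.0
```

Emit:
{"fn": "step_arm", "kwargs": {
  "increments": [
    [[-13.2,-28.8,0],[0,0,-0.0428]],
    [[-13.2,-28.8,0],[0,0,-0.0428]],
    [[-13.2,-28.8,0],[0,0,-0.0428]],
    [[-13.2,-28.8,0],[0,0,-0.0428]],
    [[-13.2,-28.8,0],[0,0,-0.0428]],
    [[-13.2,-28.8,0],[0,0,-0.0428]],
    [[-13.2,-28.8,0],[0,0,-0.0428]],
    [[-13.2,-28.8,0],[0,0,-0.0428]]
  ]
}}

```text
time: 12.12
eef_pos: [0.485, 0.0417, 0.1909]
tcp_rot: [0.183, 0.983, 0.0, 0.0]
contact_force: [0.3, -0.3, 0.3]
opening: 0.493
finger_force: 0.0
```

Emit:
{"fn": "step_arm", "kwargs": {
  "increments": [
    [[-13.2,-28.8,0],[0,0,-0.0428]],
    [[-13.2,-20.0,0],[0,0,-0.0428]],
    [[0,0,-30],[0,0,0]],
    [[0,0,-30],[0,0,0]],
    [[0,0,-20],[0,0,0]],
    [[0,0,0],[0,0,0]],
    [[0,0,0],[0,0,0]],
    [[0,0,0],[0,0,0]]
  ]
}}

```text
time: 12.78
eef_pos: [0.4608, -0.0065, 0.1121]
tcp_rot: [0.224, 0.975, 0.0, 0.001]
contact_force: [0.1, -0.3, 0.2]
opening: 0.492
finger_force: 0.0
```

```bash
python3 - <<'E'
from h import *
np.set_printoptions(precision=4,suppress=True)
T=snap("top","top11.png");S=snap("side","side11.png"); s=readout.get_state(); p=s["eef_pos"]; print(s["time"],p,s["tcp_rot"],s["opening"],s["contact_force"])
q=s["tcp_rot"]; y=Rotation.from_quat(q).as_matrix()[:,1]; print("tool y deg",np.degrees(np.arctan2(y[1],y[0])))
b,_=blobs(T,(235,180,282,232),(17,90,60),(28,255,255)); 
for c in b[:5]: x=cv2.boundingRect(c.astype(np.int32)); print("drum brass",x,onz("top",x[0]+x[2]/2,x[1]+x[3]/2,.13))
b,_=blobs(T,(235,180,282,232),(8,170,150),(18,255,255)); print("ring",cv2.fitEllipse(b[0].astype(np.float32)))
v=cv2.cvtColor(S,cv2.COLOR_RGB2HSV)[:,:,2]; u,w=proj("side",p).astype(int); print(u,w)
for r in range(w-30,w+24,2): print(r,"".join("#" if x<75 else "+" if x<110 else "." for x in v[r,u-30:u+40]))
for lo,hi,n in(((15,90,80),(28,255,255),"lug"),((0,150,90),(6,255,255),"red")):
  b,_=blobs(S,(290,270,370,335),lo,hi)
  for c in b[:3]: print(n,c.mean(0),cv2.boundingRect(c.astype(np.int32)))
E
```

```text
12.8833 [ 0.4612 -0.0067  0.1126] [0.2239 0.9746 0.     0.0019] 0.48990332943997644 [0.2031 0.8773 0.1826]
tool y deg 64.12785052149106
drum brass (238, 185, 39, 44) [0.5856 0.2937 0.13  ]
drum brass (252, 180, 11, 4) [0.6587 0.2928 0.13  ]
ring ((257.4814758300781, 203.85430908203125), (37.238948822021484, 38.137908935546875), 91.2149887084961)
327 271
241 ..............+##+++#####+###########++++++++++++++++.+++++++++++.++++
243 ...............+#++++################+++++++++++++++++.++++.+.++.+++.+
245 ................++.++################++++.++++++++++++++++++++++++++++
247 ................++..+################++++++.++++++++++++++.+++++++++++
249 ....................+################+++++++++++++++++++++++++++++++++
251 ...................++################+++++++++++++++++++++++++++++++++
253 ...................++++++#######++++++++++++++++++++++++++++++++++++++
255 ....................+++..+#####+...+++++++++++++++++++++++++++++++++++
257 ......................+..+#####+...+++++++++++++++++++++++++++++++++++
259 .........................+#####+...++++++++++++++++++++++++++++++
[... 742 characters left out ...]
+++++++++++++
281 +..................................................+++++++++++++++++++
283 .....................................................++++++....+++++++
285 .....................................................................+
287 ......................................................................
289 ......................................................................
291 ......................................................................
293 .......................+++++..........................................
lug [304.7  304.15] (302, 301, 7, 8)
lug [355.7778 308.1111] (353, 305, 6, 8)
red [329.9627 308.7537] (307, 294, 46, 30)
red [333.2667 292.6   ] (330, 292, 8, 2)
```

```bash
python3 - <<'E'
from h import *
np.set_printoptions(precision=4,suppress=True)
for u,v,y in((325.5,264,-.027),(325.5,264,-.035)):
  e,d=ray("side",u,v); print(e+d*(y-e[1])/d[1])
T=cv2.imread("pics/top11.png"); h=cv2.cvtColor(T,cv2.COLOR_BGR2HSV)
for r in range(190,220,2): print(r," ".join("%3d/%3d"%(h[r,c,0],h[r,c,1]) for c in range(244,272,3)))
E
```

```text
[ 0.4512 -0.027   0.1488]
[ 0.4487 -0.035   0.155 ]
190  16/119  18/243  15/213  13/120  19/ 33  19/ 32  15/ 67  16/234  18/252  14/137
192  18/240  14/213  19/ 34  18/ 32  19/ 31  19/ 31  17/ 34  18/ 32  18/233  17/238
194  17/238  13/100  18/ 32  19/ 31  18/ 32  18/ 34  18/ 32  17/ 34  17/ 38  17/241
196  12/186  19/ 31  19/ 32  19/ 31  18/ 32  18/ 32  18/ 35  18/ 34  17/ 34  17/134
198  14/ 93  18/ 32  18/ 32  18/ 35  17/ 34  17/ 34  18/ 34  18/ 32  18/ 34  16/ 40
200  19/ 32  19/ 31  18/ 34  18/ 32  21/164  21/162  18/ 32  18/ 32  18/ 32  18/ 32
202  18/ 32  17/ 34  18/ 32  18/ 47  22/165  22/167  19/151  18/ 34  18/ 32  18/ 32
204  18/ 32  18/ 32  18/ 32  19/ 90  22/167  22/167  21/162  19/ 65  18/ 32  16/ 32
206  17/ 34  18/ 32  18/ 34  19/ 61  23/169  22/170  20/155  20/108  18/ 34  18/ 32
208  17/ 34  18/ 34  18/ 32  18/ 35  25/154  22/168  19/152  19/104  18/ 34  18/ 34
210  18/ 34  16/ 32  18/ 32  16/ 32  20/160  20/156  20/160  18/ 32  18/ 32  15/ 45
212  15/ 90  17/ 34  18/ 34  16/ 32  19/ 35  20/157  19/ 76  18/ 32  17/ 34  16/190
214  18/243  17/ 34  18/ 34  18/ 32  17/ 34  17/ 34  17/ 34  18/ 32  16/ 38  18/247
216  18/245  14/155  18/ 32  18/ 34  18/ 32  17/ 34  17/ 34  19/ 32  18/255  17/233
218  16/139  18/247  15/173  18/ 34  18/ 34  18/ 35  18/ 34  18/251  17/239  12/180
```

Emit:
{"fn": "step_arm", "kwargs": {
  "increments": [
    [[1,-5.5,-20],[0,0,0]],
    [[0,0,-20],[0,0,0]],
    [[0,0,-20],[0,0,0]],
    [[0,0,0],[0,0,0]],
    [[0,0,0],[0,0,0]],
    [[0,0,0],[0,0,0]]
  ]
}}

```text
time: 13.38
eef_pos: [0.4621, -0.0123, 0.0521]
tcp_rot: [0.224, 0.975, -0.0, 0.001]
contact_force: [0.0, 0.4, 0.0]
opening: 0.487
finger_force: 0.0
```

```bash
cat > tip2.py <<'E'
from h import *
import sys
np.set_printoptions(precision=4,suppress=True)
S=snap("side",sys.argv[1]); s=readout.get_state(); p=s["eef_pos"]; print(s["time"],p,s["tcp_rot"],s["opening"],s["contact_force"])
v=cv2.cvtColor(S,cv2.COLOR_RGB2HSV)[:,:,2]; u,w=proj("side",p).astype(int); print(u,w)
for r in range(w-30,w+20,2): print(r,"".join("#" if x<75 else "+" if x<110 else "." for x in v[r,u-30:u+40]))
for lo,hi,n in(((15,90,80),(28,255,255),"lug"),((0,150,90),(6,255,255),"red")):
  b,_=blobs(S,(290,230,370,335),lo,hi)
  for c in b[:3]: print(n,c.mean(0),cv2.boundingRect(c.astype(np.int32)))
E
python3 tip2.py side12.png
```

```text
13.4333 [ 0.4623 -0.0124  0.0524] [ 0.224   0.9746 -0.      0.0018] 0.48600702442894034 [0.1272 0.9231 0.564 ]
329 294
264 ...................+###+++++#########+++++++++++++++++++++++++++++++++
266 ....++.............++###+++##########+++++++++++++++++++++++++++++++++
268 ..+++++.............+################+++++++++++++++++++++++++++++++++
270 +++++++.............+################+++++++++++++++++++++++++++++++++
272 +++++++.............+################+++++++++++++++++++++++++++++++++
274 +++++++.............+################+++++++++++++++++++++++++++++++++
276 +++++...............++###########++..........+++++++++++++++++++++++++
278 +++..................++++#######+..............+++++++++++++++++++++++
280 .........................+#####+................++++++++++++++++++++++
282 .........................+#####+..................+++++++...++++++++++
284 ..........................#####+....................++++........++++++
286 .........................+#####+......................................
288 ..........................++++++......................................
290 ..
[... 394 characters left out ...]
####################.............................
302 .....................+###################.............................
304 .....................+###################.............................
306 ......................++#################+............................
308 ......................................................................
310 ......................................................................
312 ......................................................................
lug [304.7  304.15] (302, 301, 7, 8)
lug [355.7778 308.1111] (353, 305, 6, 8)
lug [291.3333 247.2222] (290, 246, 4, 3)
red [330.1111 308.7704] (307, 294, 46, 30)
red [333.    292.625] (329, 292, 9, 2)
```

The casting stands upright in the drum at about (258,206), mid-mouth. The tips here are about 38 mm above the reported z, so I'll go down 44 mm, re-measure, then finish.

Emit:
{"fn": "step_arm", "kwargs": {
  "increments": [
    [[0,0,-16],[0,0,0]],
    [[0,0,-16],[0,0,0]],
    [[0,0,-12],[0,0,0]],
    [[0,0,0],[0,0,0]],
    [[0,0,0],[0,0,0]],
    [[0,0,0],[0,0,0]]
  ]
}}

```text
time: 13.93
eef_pos: [0.462, -0.0124, 0.0079]
tcp_rot: [0.224, 0.975, -0.0, 0.001]
contact_force: [-0.3, -0.3, -0.3]
opening: 0.492
finger_force: 0.0
```

```bash
python3 tip2.py side13.png; python3 -c "
from h import *
for v in (303,305,307): 
  e,d=ray('side',325.5,v); print(v,[e+d*(y-e[1])/d[1] for y in (-.033,-.041)])"
```

```text
13.9833 [ 0.4621 -0.0124  0.008 ] [ 0.2241  0.9746 -0.      0.0016] 0.4917000410278036 [-0.5656 -0.4579  0.4952]
329 309
279 +...................+##++..++#######+..........+++++++++++++++++++++++
281 ....................+##++++++#######+............+++++++++++++++++++++
283 ....................+###++++########+..............++++++....+++++++++
285 ....................+###############+..............................+++
287 .....................+##############+.................................
289 .....................+##############+.................................
291 .....................+###########+....................................
293 .....................+###########+....................................
295 .....................+##+#######+++#####+.............................
297 .....................+#+.+#####+...######.............................
299 .....................+#+.++####+...######.............................
301 .....................##++++####+...######.............................
303 .....................+##+++####+..+######.............................
305 
[... 695 characters left out ...]
.....................+++++++......................
325 ...............++++++++++++++++++++++++++++++++++.....................
327 ................+++++++++++++++++++++++++++++++++.....................
lug [304.7  304.15] (302, 301, 7, 8)
lug [355.7778 308.1111] (353, 305, 6, 8)
lug [291.3333 247.1111] (290, 246, 4, 3)
red [330.1765 308.6838] (307, 294, 46, 30)
red [335.5 293. ] (333, 292, 6, 3)
303 [array([ 0.44733751, -0.033     ,  0.04777229]), array([ 0.44488281, -0.041     ,  0.05505337])]
305 [array([ 0.44722746, -0.033     ,  0.0420433 ]), array([ 0.44477382, -0.041     ,  0.04937984])]
307 [array([ 0.44711679, -0.033     ,  0.0362823 ]), array([ 0.44466422, -0.041     ,  0.0436746 ])]
```

Emit:
{"fn": "step_arm", "kwargs": {
  "increments": [
    [[0,0,-6],[0,0,0]],
    [[0,0,-4],[0,0,0]],
    [[0,0,0],[0,0,0]],
    [[0,0,0],[0,0,0]]
  ]
}}

```text
time: 14.32
eef_pos: [0.4603, -0.012, -0.004]
tcp_rot: [0.224, 0.975, 0.0, -0.0]
contact_force: [0.2, -0.0, 0.8]
opening: 0.495
finger_force: 0.0
```

Emit:
{"fn": "step_arm", "kwargs": {
  "increments": [
    [[0,0,-3],[0,0,0]],
    [[0,0,-2],[0,0,0]],
    [[0,0,0],[0,0,0]],
    [[0,0,0],[0,0,0]]
  ]
}}

```text
time: 14.65
eef_pos: [0.4605, -0.0121, -0.0089]
tcp_rot: [0.224, 0.975, 0.0, -0.0]
contact_force: [-0.6, -0.7, -0.0]
opening: 0.491
finger_force: 0.0
```

```bash
python3 tip2.py side14.png|sed -n '1,30p'
```

```text
14.7 [ 0.4606 -0.0121 -0.0088] [ 0.2242  0.9745 -0.     -0.0001] 0.49172433621384354 [ 1.4933  0.5171 -0.4116]
328 314
284 .....................++#++++++#######+...............++++........+++++
286 ....................++#++...++#######+................................
288 .....................+##+++++########+................................
290 .....................+####++#########+................................
292 .....................+##############+.................................
294 ......................+##############++...............................
296 ......................+###################............................
298 ......................+###################............................
300 ......................+###################............................
302 ......................+#++######++++######............................
304 ......................+#+++#####+..+######............................
306 .......................++.+#####+..+######+...........................
308 ..........................+#####+.....................................
310 ..
[... 312 characters left out ...]
...................................+....................
320 .............++.................................++....................
322 ..............+++++..........................+++++....................
324 ...............+++++++++.............+.+++++++++++....................
326 ................++++++++++++++++++++++++++++++++++....................
328 ..................++++++++++++++++++++++++++++++++....................
330 .....................+++++++++++++++++++++++++++++....................
332 ..........................++++++++++++++++++++++++....................
lug [304.7  304.15] (302, 301, 7, 8)
lug [355.7778 308.1111] (353, 305, 6, 8)
lug [291.3333 247.2222] (290, 246, 4, 3)
```

Emit:
{"fn": "step_arm", "kwargs": {
  "increments": [
    [[0,0,-2],[0,0,0]],
    [[0,0,0],[0,0,0]],
    [[0,0,0],[0,0,0]],
    [[0,0,0],[0,0,0]],
    [[0,0,0],[0,0,0]],
    [[0,0,0],[0,0,0]],
    [[0,0,0],[0,0,0]]
  ],
  "fingers": -1,
  "grip_force": 80
}}

```text
time: 15.28
eef_pos: [0.4607, -0.0121, -0.0107]
tcp_rot: [0.224, 0.975, 0.0, 0.0]
contact_force: [0.4, -1.1, -0.5]
opening: 0.148
finger_force: 79.1
```

Emit:
{"fn": "step_arm", "kwargs": {
  "increments": [
    [[0,0,10],[0,0,0]],
    [[0,0,20],[0,0,0]],
    [[0,0,30],[0,0,0]],
    [[0,0,0],[0,0,0]],
    [[0,0,0],[0,0,0]],
    [[0,0,0],[0,0,0]]
  ]
}}

```text
time: 15.78
eef_pos: [0.4601, -0.012, 0.0491]
tcp_rot: [0.224, 0.975, -0.0, -0.0]
contact_force: [-0.6, -0.7, -1.4]
opening: 0.151
finger_force: 78.9
```

```bash
python3 - <<'E'
from h import *
np.set_printoptions(precision=4,suppress=True)
S=snap("side","side15.png");T=snap("top","top15.png"); s=readout.get_state(); p=s["eef_pos"]; print(s["time"],p,s["tcp_rot"],s["opening"],s["contact_force"])
for im,n,bx in((S,"side",(285,240,370,330)),(T,"top",(335,220,395,285))):
  for lo,hi,k in(((15,90,80),(28,255,255),"lug"),((0,150,90),(6,255,255),"red")):
    b,_=blobs(im,bx,lo,hi)
    for c in b[:3]: print(n,k,c.mean(0),cv2.boundingRect(c.astype(np.int32)))
E
```

```text
15.8833 [ 0.4592 -0.0118  0.048 ] [ 0.2242  0.9745  0.     -0.0015] 0.15125121876576778 [-0.203   1.0515 -1.9525]
side lug [355.381  287.8571] (353, 284, 6, 9)
side lug [303.2857 283.8095] (300, 280, 8, 9)
side lug [290.     247.1429] (287, 246, 7, 3)
side red [329.8134 287.8955] (306, 273, 48, 30)
top red [346. 249.] (346, 247, 1, 5)
```

Lid is held level: both lugs rose equally, about 20 px. Next I raise it, move over the drum and turn its lugs to about 70° from the hooks.

Emit:
{"fn": "step_arm", "kwargs": {
  "increments": [
    [[0,0,25],[0,0,0]],
    [[0,0,35],[0,0,0]],
    [[0,0,35],[0,0,0]],
    [[0,0,30],[0,0,0]],
    [[0,0,22],[0,0,0]],
    [[8.8,20.2,0],[0,0,0.11]],
    [[8.8,20.2,0],[0,0,0.11]],
    [[8.8,20.2,0],[0,0,0.11]]
  ]
}}

```text
time: 16.55
eef_pos: [0.4868, 0.049, 0.1955]
tcp_rot: [0.059, 0.998, 0.0, -0.001]
contact_force: [0.2, 0.7, -1.1]
opening: 0.143
finger_force: 78.8
```

Emit:
{"fn": "step_arm", "kwargs": {
  "increments": [
    [[8.8,20.2,0],[0,0,0.11]],
    [[8.8,20.2,0],[0,0,0.11]],
    [[8.8,20.2,0],[0,0,0.11]],
    [[8.8,20.2,0],[0,0,0.11]],
    [[8.8,20.2,0],[0,0,0.11]],
    [[8.8,20.2,0],[0,0,0.11]],
    [[8.8,20.2,0],[0,0,0.11]],
    [[8.8,20.2,0],[0,0,0.11]]
  ]
}}

```text
time: 17.22
eef_pos: [0.5568, 0.211, 0.194]
tcp_rot: [-0.372, 0.928, 0.0, -0.002]
contact_force: [0.1, 0.1, -1.6]
opening: 0.147
finger_force: 78.8
```

Emit:
{"fn": "step_arm", "kwargs": {
  "increments": [
    [[8.8,20.2,0],[0,0,0.11]],
    [[8.8,20.2,0],[0,0,0.11]],
    [[8.8,20.2,0],[0,0,0.11]],
    [[8.8,20.2,0],[0,0,0.11]],
    [[0,0,0],[0,0,0]],
    [[0,0,0],[0,0,0]],
    [[0,0,0],[0,0,0]]
  ]
}}

```text
time: 17.8
eef_pos: [0.5918, 0.2903, 0.1945]
tcp_rot: [-0.563, 0.826, 0.0, -0.002]
contact_force: [-0.5, -0.4, -1.6]
opening: 0.145
finger_force: 78.8
```

```bash
cat > lid.py <<'E'
from h import *
import sys
np.set_printoptions(precision=4,suppress=True)
S=snap("side","side"+sys.argv[1]);T=snap("top","top"+sys.argv[1]); s=readout.get_state(); p=s["eef_pos"]; print(s["time"],p,s["tcp_rot"],s["opening"],s["contact_force"],s["qpos"])
y=Rotation.from_quat(s["tcp_rot"]).as_matrix()[:,1]; print("tool y",np.degrees(np.arctan2(y[1],y[0])))
for im,n,bx in((S,"side",(295,120,385,230)),(T,"top",(220,160,300,245))):
  for lo,hi,k in(((18,110,80),(32,255,255),"yel"),((0,150,60),(6,255,255),"red"),((8,170,120),(17,255,255),"org")):
    b,_=blobs(im,bx,lo,hi)
    for c in b[:4]: print(n,k,c.mean(0),cv2.boundingRect(c.astype(np.int32)),cv2.fitEllipse(c.astype(np.float32))[:2] if len(c)>25 else "")
E
python3 lid.py 16.png; python3 - <<'E'
from h import *
S=cv2.imread("pics/side16.png");T=cv2.imread("pics/top16.png")
cv2.imwrite("pics/c7.png",np.hstack([cv2.resize(S[120:230,290:400],(400,400),interpolation=2),cv2.resize(T[155:255,210:310],(400,400),interpolation=2)]))
E
```

```text
17.9 [0.5921 0.2899 0.1955] [-0.5631  0.8264  0.0001 -0.0009] 0.14613825386085563 [-0.0237  0.5992 -1.4579] [ 0.3018  0.2548  1.6185 -0.0003  1.27   -2.4651]
tool y 158.53482500628164
side yel [321.5161 183.3871] (312, 176, 20, 16) ((293.0023193359375, 178.00503540039062), (15.984339714050293, 51.765384674072266))
side yel [356.4286 180.0476] (352, 176, 9, 9) 
side yel [362.4737 174.5263] (359, 172, 8, 7) 
side yel [340.5 190.5] (338, 190, 6, 2) 
side red [339.699  160.8447] (320, 152, 40, 19) ((339.4845275878906, 160.34666442871094), (17.551631927490234, 39.96000671386719))
side org [340.0629 185.9623] (320, 173, 40, 24) ((339.4382019042969, 185.64276123046875), (20.82431411743164, 36.137760162353516))
top red [237.6667 203.3889] (236, 199, 5, 9) 
top red [275.1429 163.5   ] (273, 161, 6, 6) 
top red [263.5385 196.0769] (262, 193, 4, 6) 
top org [274.7 198. ] (273, 193, 4, 11)
```

View pics/c7.png

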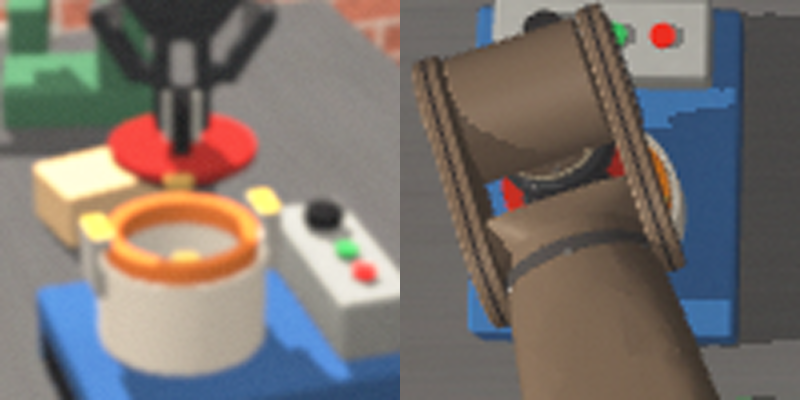

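The lid hangs level above the ring in the side crop (disc centre (183,145), ring centre (182,230)), with the casting visible inside and the near lug at (180,182) clear of the hooks. I'll quantify the xy offset between lid and ring.

```bash
python3 - <<'E'
from h import *
np.set_printoptions(precision=4,suppress=True)
S0=cv2.imread("pics/side0.png")[:,:,::-1]; S=cv2.imread("pics/side16.png")[:,:,::-1]
for z in (.218,.224): print("red far",onz("side",339.8,152,z),"L",onz("side",320,159,z),"R",onz("side",359.5,159,z))
print("ring far",onz("side",339.8,173,.156),"L",onz("side",320,184,.156),"R",onz("side",359.5,184,.156))
h=cv2.cvtColor(S,cv2.COLOR_RGB2HSV)
for r in range(148,200): 
  a=h[r,305:375]; red=np.where(((a[:,0]<6)|(a[:,0]>174))&(a[:,1]>150)&(a[:,2]>60))[0]+305; o=np.where((a[:,0]>7)&(a[:,0]<18)&(a[:,1]>170))[0]+305
  print(r,"red",(red.min(),red.max()) if len(red) else "","org",(o.min(),o.max()) if len(o) else "")
E
```

```text
red far [0.6124 0.343  0.218 ] L [0.5502 0.3203 0.218 ] R [0.6458 0.2849 0.218 ]
red far [0.6081 0.3306 0.224 ] L [0.5465 0.3081 0.224 ] R [0.6412 0.2731 0.224 ]
ring far [0.6123 0.3432 0.156 ] L [0.5427 0.3013 0.156 ] R [0.6397 0.2659 0.156 ]
148 red  org 
149 red  org 
150 red  org 
151 red  org 
152 red (np.int64(328), np.int64(350)) org 
153 red (np.int64(325), np.int64(353)) org 
154 red (np.int64(323), np.int64(355)) org 
155 red (np.int64(322), np.int64(357)) org 
156 red (np.int64(321), np.int64(358)) org 
157 red (np.int64(320), np.int64(358)) org 
158 red (np.int64(320), np.int64(359)) org 
159 red (np.int64(320), np.int64(359)) org 
160 red (np.int64(321), np.int64(359)) org 
161 red (np.int64(321), np.int64(359)) org 
162 red (np.int64(321), np.int64(359)) org 
163 red (np.int64(322), np.int64(358)) org 
164 red (np.int64(322), np.int64(358)) org 
165 red (np.int64(323), np.int64(356)) org 
166 red (np.int64(325), np.int64(355)) org 
167 red (np.int64(327), np.int64(353)) org (np.int64(339), np.int64(341))
168 red (np.int64(328), np.int64(351)) org (np.int64(335), np.int6
[... 550 characters left out ...]
182 red  org (np.int64(322), np.int64(356))
183 red  org (np.int64(322), np.int64(356))
184 red  org (np.int64(323), np.int64(357))
185 red  org (np.int64(323), np.int64(358))
186 red  org (np.int64(356), np.int64(359))
187 red  org (np.int64(356), np.int64(359))
188 red  org (np.int64(356), np.int64(359))
189 red  org (np.int64(321), np.int64(359))
190 red  org (np.int64(320), np.int64(358))
191 red  org (np.int64(321), np.int64(358))
192 red  org (np.int64(322), np.int64(357))
193 red  org (np.int64(323), np.int64(355))
194 red  org (np.int64(325), np.int64(353))
195 red  org (np.int64(327), np.int64(350))
196 red  org (np.int64(331), np.int64(347))
197 red  org 
198 red  org 
199 red  org
```

Emit:
{"fn": "step_arm", "kwargs": {
  "increments": [
    [[-0.5,1,-15],[0,0,0]],
    [[0,0,-15],[0,0,0]],
    [[0,0,-10],[0,0,0]],
    [[0,0,-5],[0,0,0]],
    [[0,0,0],[0,0,0]],
    [[0,0,0],[0,0,0]]
  ]
}}

```text
time: 18.4
eef_pos: [0.5922, 0.2916, 0.1515]
tcp_rot: [-0.564, 0.826, -0.0, -0.0]
contact_force: [0.4, -1.7, -0.9]
opening: 0.146
finger_force: 78.8
```

Emit:
{"fn": "step_arm", "kwargs": {
  "increments": [
    [[0,0,-3],[0,0,0]],
    [[0,0,-3],[0,0,0]],
    [[0,0,0],[0,0,0]],
    [[0,0,0],[0,0,0]]
  ]
}}

```text
time: 18.73
eef_pos: [0.5922, 0.2919, 0.1454]
tcp_rot: [-0.564, 0.826, -0.0, 0.0]
contact_force: [0.3, -0.1, -1.9]
opening: 0.149
finger_force: 78.8
```

Emit:
{"fn": "step_arm", "kwargs": {
  "increments": [
    [[0,0,-2],[0,0,0]],
    [[0,0,-2],[0,0,0]],
    [[0,0,0],[0,0,0]],
    [[0,0,0],[0,0,0]]
  ]
}}

```text
time: 19.07
eef_pos: [0.5923, 0.2916, 0.142]
tcp_rot: [-0.564, 0.826, -0.0, -0.0]
contact_force: [-0.7, -1.5, 0.8]
opening: 0.15
finger_force: 79.2
```

Emit:
{"fn": "step_arm", "kwargs": {
  "increments": [
    [[0,0,-2],[0,0,0]],
    [[0,0,-1],[0,0,0]],
    [[0,0,0],[0,0,0]],
    [[0,0,0],[0,0,0]]
  ]
}}

```text
time: 19.4
eef_pos: [0.5923, 0.2917, 0.139]
tcp_rot: [-0.564, 0.826, -0.0, 0.0]
contact_force: [-3.0, -2.9, 4.5]
opening: 0.146
finger_force: 79.6
```

```bash
python3 lid.py 17.png
```

```text
19.5 [0.5923 0.2917 0.1388] [-0.5637  0.8259 -0.0002  0.0001] 0.14870977769115412 [-2.732  -3.3968  3.8851] [ 0.3044  0.3041  1.6646 -0.0004  1.1726 -2.464 ]
tool y 158.63056137870788
side yel [316.3846 181.0769] (311, 178, 10, 8) ((316.2007751464844, 180.90818786621094), (5.580178260803223, 9.629105567932129))
side yel [362.3  174.55] (359, 172, 8, 7) 
side yel [339.  189.5] (337, 189, 5, 2) 
side red [339.5784 180.0784] (320, 170, 40, 20) ((339.36865234375, 179.43748474121094), (17.701995849609375, 39.13859939575195))
side org [341.0235 192.3529] (320, 184, 40, 13) ((340.135986328125, 187.63026428222656), (16.076013565063477, 36.72108459472656))
side org [340.     187.0833] (337, 187, 7, 2) 
top red [275.1429 163.5   ] (273, 161, 6, 6) 
top red [239.75   205.9167] (238, 204, 5, 5) 
top red [264.8889 198.2222] (264, 196, 3, 5) 
top org [274.963  199.2593] (272, 193, 6, 14) ((274.8435974121094, 198.92091369628906), (1.9461474418640137, 13.416715621948242))
```

Contact began near eef z 0.141, consistent with seating. I'll ease the lateral force and press down.

Emit:
{"fn": "step_arm", "kwargs": {
  "increments": [
    [[-1,-1,0],[0,0,0]],
    [[0,0,-2],[0,0,0]],
    [[0,0,0],[0,0,0]],
    [[0,0,0],[0,0,0]]
  ]
}}

```text
time: 19.83
eef_pos: [0.5916, 0.2908, 0.1366]
tcp_rot: [-0.564, 0.826, -0.0, 0.0]
contact_force: [-0.8, -3.8, 4.2]
opening: 0.149
finger_force: 79.7
```

Emit:
{"fn": "step_arm", "kwargs": {
  "increments": [
    [[0,0,-2],[0,0,0]],
    [[0,0,-1],[0,0,0]],
    [[0,0,0],[0,0,0]],
    [[0,0,0],[0,0,0]]
  ]
}}

```text
time: 20.17
eef_pos: [0.5916, 0.2908, 0.1341]
tcp_rot: [-0.564, 0.826, -0.0, 0.0]
contact_force: [-2.6, -3.4, 6.1]
opening: 0.147
finger_force: 80.0
```

```bash
python3 lid.py 18.png | grep -v top
```

```text
20.2667 [0.5916 0.2908 0.1342] [-0.5637  0.826  -0.0003  0.0004] 0.1452566755909696 [-2.3416 -3.2259  6.0531] [ 0.3033  0.306   1.6712 -0.0004  1.1634 -2.4651]
tool y 158.6254865113702
side yel [316.3043 180.913 ] (312, 178, 9, 7) 
side yel [362.5  174.55] (359, 172, 8, 7) 
side yel [339.  191.5] (337, 191, 5, 2) 
side red [339.3689 181.9806] (321, 172, 38, 20) ((339.4237976074219, 181.39559936523438), (18.28472137451172, 38.784908294677734))
side org [339.9884 192.6395] (320, 186, 40, 11) ((339.8283386230469, 187.97715759277344), (15.405485153198242, 36.532371520996094))
side org [337.    189.125] (335, 189, 5, 2)
```

Emit:
{"fn": "step_arm", "kwargs": {
  "increments": [
    [[-1,-1.5,0],[0,0,0]],
    [[0,0,-2],[0,0,0]],
    [[0,0,-1],[0,0,0]],
    [[0,0,0],[0,0,0]],
    [[0,0,0],[0,0,0]]
  ]
}}

```text
time: 20.68
eef_pos: [0.5911, 0.2901, 0.131]
tcp_rot: [-0.564, 0.826, -0.0, 0.001]
contact_force: [2.2, 0.3, 4.9]
opening: 0.149
finger_force: 80.4
```

Emit:
{"fn": "step_arm", "kwargs": {
  "increments": [
    [[0,0,-2],[0,0,0]],
    [[0,0,-1],[0,0,0]],
    [[0,0,0],[0,0,0]],
    [[0,0,0],[0,0,0]]
  ]
}}

```text
time: 21.02
eef_pos: [0.5911, 0.2901, 0.1285]
tcp_rot: [-0.564, 0.826, -0.0, 0.001]
contact_force: [1.7, 0.4, 6.8]
opening: 0.148
finger_force: 80.6
```

```bash
python3 lid.py 19.png | grep -v top
```

```text
21.1167 [0.5911 0.2901 0.1286] [-0.5637  0.826  -0.0001  0.0015] 0.149814386182269 [1.0674 0.4774 7.0911] [ 0.3021  0.3088  1.6785  0.0007  1.1514 -2.4667]
tool y 158.62303237533825
side yel [316.125 180.875] (311, 178, 10, 7) 
side yel [362.4737 174.5263] (359, 172, 8, 7) 
side yel [339.  193.7] (337, 193, 5, 3) 
side red [339.3725 183.6667] (321, 174, 38, 19) ((339.5021667480469, 183.0892791748047), (18.05773162841797, 38.57120895385742))
side org [340.01 192.9 ] (320, 187, 40, 10) ((340.5257873535156, 191.08441162109375), (9.740692138671875, 35.369956970214844))
```

The spring force fits a press of about 7 mm. I'll press 3 mm more, then turn clockwise in stages.

Emit:
{"fn": "step_arm", "kwargs": {
  "increments": [
    [[0,0,-2],[0,0,0]],
    [[0,0,-1.5],[0,0,0]],
    [[0,0,0],[0,0,0]],
    [[0,0,0],[0,0,-0.06]],
    [[0,0,0],[0,0,-0.1]],
    [[0,0,0],[0,0,-0.1]],
    [[0,0,0],[0,0,-0.1]],
    [[0,0,0],[0,0,-0.04]]
  ]
}}

```text
time: 21.78
eef_pos: [0.5907, 0.2901, 0.1256]
tcp_rot: [-0.387, 0.922, 0.0, 0.001]
contact_force: [-0.6, -0.4, 9.4]
opening: 0.151
finger_force: 81.0
```

```bash
python3 lid.py 20.png | grep -v top; python3 -c "
from h import *; print(readout.get_state()['wrist_torque'])"
```

```text
21.8833 [0.5908 0.2901 0.1256] [-0.3884  0.9215  0.0001  0.001 ] 0.14616059844377124 [-0.1524  0.2787  8.4384] [ 0.3023  0.3117  1.6807  0.0005  1.1473 -2.0664]
tool y 135.7045218375985
side yel [316.3478 180.913 ] (312, 178, 9, 7) 
side yel [362.6667 174.6667] (360, 172, 7, 7) 
side yel [330.4286 193.1429] (327, 191, 7, 5) 
side yel [349.    173.625] (347, 173, 5, 3) 
side red [339.4646 185.0101] (322, 175, 37, 20) ((340.31982421875, 184.4373779296875), (18.226806640625, 37.238563537597656))
side org [346.2909 193.9273] (334, 188, 26, 9) ((346.288330078125, 190.5547332763672), (9.638209342956543, 25.406902313232422))
side org [323.875 191.5  ] (321, 189, 7, 6) 
[-0.0754987   0.26385208 -0.0105822 ]
```

Emit:
{"fn": "step_arm", "kwargs": {
  "increments": [
    [[0,0,0],[0,0,-0.08]],
    [[0,0,0],[0,0,-0.08]],
    [[0,0,0],[0,0,-0.08]],
    [[0,0,0],[0,0,-0.08]],
    [[0,0,0],[0,0,-0.08]],
    [[0,0,0],[0,0,-0.08]],
    [[0,0,0],[0,0,-0.08]],
    [[0,0,0],[0,0,-0.08]]
  ]
}}

```text
time: 22.55
eef_pos: [0.5908, 0.2902, 0.1256]
tcp_rot: [-0.078, 0.997, 0.0, 0.001]
contact_force: [0.1, 0.3, 9.2]
opening: 0.146
finger_force: 81.0
```

Emit:
{"fn": "step_arm", "kwargs": {
  "increments": [
    [[0,0,0],[0,0,-0.06]],
    [[0,0,0],[0,0,-0.05]],
    [[0,0,0],[0,0,-0.03]],
    [[0,0,0],[0,0,0]]
  ]
}}

```text
time: 22.88
eef_pos: [0.5908, 0.2902, 0.1256]
tcp_rot: [-0.009, 1.0, 0.001, 0.001]
contact_force: [-0.3, 0.1, 8.7]
opening: 0.146
finger_force: 81.0
```

```bash
python3 lid.py 21.png | grep -v top; python3 -c "
from h import *; print(readout.get_state()['wrist_torque'])"
```

```text
22.9833 [0.5908 0.2902 0.1256] [-0.0093  1.      0.0006  0.0009] 0.1485017896169769 [0.537  0.4646 8.5072] [ 0.3024  0.3117  1.6807  0.0007  1.1472 -1.2872]
tool y 91.0616649076706
side yel [315.6364 180.5909] (311, 178, 9, 7) 
side yel [362.4737 174.5263] (359, 172, 8, 7) 
side red [339.8163 185.3878] (322, 176, 38, 19) ((340.0552062988281, 184.96832275390625), (19.004364013671875, 36.96306228637695))
side org [338.988  193.5904] (321, 187, 39, 10) ((340.5362854003906, 188.76461791992188), (14.058598518371582, 36.511619567871094))
[0.01462831 0.20777977 0.11743135]
```

Emit:
{"fn": "step_arm", "kwargs": {
  "increments": [
    [[0,0,0],[0,0,-0.02]],
    [[0,0,0],[0,0,-0.02]],
    [[0,0,0],[0,0,-0.02]],
    [[0,0,0],[0,0,0]],
    [[0,0,0],[0,0,0]]
  ]
}}

```text
time: 23.4
eef_pos: [0.5907, 0.2903, 0.1256]
tcp_rot: [0.021, 1.0, 0.001, 0.001]
contact_force: [-0.3, -0.0, 8.1]
opening: 0.148
finger_force: 81.0
```

```bash
python3 lid.py 22.png | sed -n 1,2p; python3 -c "
from h import *; print(readout.get_state()['wrist_torque'])"
```

```text
23.5 [0.5907 0.2903 0.1256] [0.0206 0.9998 0.0007 0.0008] 0.15108946387015784 [-0.2867  0.6516  8.7331] [ 0.3025  0.3117  1.6807  0.0008  1.1472 -1.2275]
tool y 87.64480628555435
[0.060431   0.18914983 0.20186758]
```

Emit:
{"fn": "step_arm", "kwargs": {
  "increments": [
    [[0,0,0],[0,0,-0.02]],
    [[0,0,0],[0,0,-0.02]],
    [[0,0,0],[0,0,-0.02]],
    [[0,0,0],[0,0,0]],
    [[0,0,0],[0,0,0]]
  ]
}}

```text
time: 23.92
eef_pos: [0.5907, 0.2901, 0.1256]
tcp_rot: [0.048, 0.999, 0.0, 0.001]
contact_force: [-0.0, 0.7, 9.3]
opening: 0.155
finger_force: 82.3
```

```bash
python3 lid.py 23.png | sed -n 1,2p; python3 -c "
from h import *; print(readout.get_state()['wrist_torque'])"
```

```text
24.0167 [0.5907 0.2902 0.1256] [0.0479 0.9989 0.     0.0011] 0.14836618135614923 [-0.9888  0.9531  9.053 ] [ 0.303   0.3117  1.6807 -0.0008  1.1472 -1.1716]
tool y 84.50629336072761
[0.05458459 0.23404954 1.12638176]
```

The torque jumped to 1.1 N·m, so the lid is at the end stop. Now let it spring up, then release.

Emit:
{"fn": "step_arm", "kwargs": {
  "increments": [
    [[0,0,2],[0,0,0]],
    [[0,0,2],[0,0,0]],
    [[0,0,2],[0,0,0]],
    [[0,0,1],[0,0,0]],
    [[0,0,0],[0,0,0]],
    [[0,0,0],[0,0,0]]
  ]
}}

```text
time: 24.52
eef_pos: [0.5905, 0.2901, 0.1287]
tcp_rot: [0.049, 0.999, 0.0, 0.001]
contact_force: [6.2, 3.4, -2.8]
opening: 0.153
finger_force: 80.8
```

```bash
python3 lid.py 24.png | grep -v top; python3 -c "
from h import *; print(readout.get_state()['wrist_torque'])"
```

```text
24.6167 [0.5905 0.2901 0.1288] [0.0489 0.9988 0.0003 0.0008] 0.14863319447321505 [ 5.4223  3.16   -2.8044] [ 0.3026  0.3083  1.6788  0.0001  1.1528 -1.1704]
tool y 84.39456466660815
side yel [316.3043 180.8696] (312, 178, 9, 7) 
side yel [362.6667 174.6667] (360, 172, 7, 7) 
side red [340.0408 184.4082] (321, 175, 39, 19) ((340.0746154785156, 183.95628356933594), (18.983219146728516, 37.484500885009766))
side org [340.439  193.2317] (320, 187, 40, 10) ((340.143310546875, 186.49911499023438), (18.26471710205078, 39.19480514526367))
[ 0.54000694 -0.81741872  1.26207522]
```

Emit:
{"fn": "step_arm", "kwargs": {
  "increments": [
    [[0,0,0],[0,0,0.02]],
    [[0,0,0],[0,0,0.015]],
    [[0,0,0],[0,0,0]],
    [[0,0,0],[0,0,0]]
  ]
}}

```text
time: 24.95
eef_pos: [0.5904, 0.29, 0.1315]
tcp_rot: [0.034, 0.999, 0.001, 0.0]
contact_force: [1.0, 3.3, 4.4]
opening: 0.148
finger_force: 80.4
```

```bash
python3 lid.py 25.png | grep -v top; python3 -c "
from h import *; print(readout.get_state()['wrist_torque'])"
```

```text
25.05 [0.5904 0.2901 0.1315] [0.0343 0.9994 0.0008 0.0003] 0.14788684173032954 [2.0676 3.6182 4.6759] [ 0.3021  0.3055  1.6772  0.0015  1.1578 -1.2007]
tool y 86.06773220370901
side yel [316.5417 181.    ] (312, 178, 10, 7) 
side yel [362.3158 174.5263] (359, 172, 8, 7) 
side red [339.7551 183.5612] (321, 174, 39, 19) ((339.9188232421875, 183.08885192871094), (18.851346969604492, 37.14824676513672))
side org [340.2099 192.7901] (320, 187, 40, 10) ((340.2474670410156, 188.50125122070312), (14.349040985107422, 35.73426055908203))
[ 0.41626994 -0.23469697 -0.06230316]
```

Torque relieved and it sprang up; the spring force now fits about 3 mm. I'll raise a little more to confirm that the hooks hold it.

Emit:
{"fn": "step_arm", "kwargs": {
  "increments": [
    [[0,0,1.5],[0,0,0]],
    [[0,0,1],[0,0,0]],
    [[0,0,0],[0,0,0]],
    [[0,0,0],[0,0,0]]
  ]
}}

```text
time: 25.38
eef_pos: [0.5902, 0.2898, 0.1333]
tcp_rot: [0.034, 0.999, 0.0, 0.0]
contact_force: [2.5, 3.9, 4.0]
opening: 0.151
finger_force: 80.2
```

```bash
python3 lid.py 26.png | grep -v top; python3 -c "
from h import *; print(readout.get_state()['wrist_torque'])"
```

```text
25.4833 [0.5902 0.2897 0.1334] [0.0336 0.9994 0.0004 0.0001] 0.15109702224222177 [1.4188 3.6609 4.1331] [ 0.302   0.3034  1.6761  0.0007  1.1617 -1.2018]
tool y 86.1480458341591
side yel [316.8571 181.25  ] (311, 178, 11, 8) ((316.56072998046875, 181.12030029296875), (5.65466833114624, 10.173999786376953))
side yel [362.6471 174.7059] (360, 172, 7, 7) 
side red [339.78 182.87] (321, 173, 39, 20) ((339.94183349609375, 182.4253692626953), (18.694562911987305, 37.268070220947266))
side org [340.439  192.5366] (320, 186, 40, 11) ((340.3718566894531, 188.92559814453125), (13.685909271240234, 35.34319305419922))
[ 0.73104372 -0.31421648  0.02236287]
```

Emit:
{"fn": "step_arm", "kwargs": {
  "increments": [
    [[0.5,1,1.5],[0,0,0]],
    [[0,0,1],[0,0,0]],
    [[0,0,0],[0,0,0]],
    [[0,0,0],[0,0,0]]
  ]
}}

```text
time: 25.82
eef_pos: [0.5901, 0.2897, 0.1335]
tcp_rot: [0.034, 0.999, -0.001, -0.001]
contact_force: [4.1, 2.6, -5.3]
opening: 0.151
finger_force: 78.9
```

```bash
python3 lid.py 27.png | grep -v top; python3 -c "
from h import *; print(readout.get_state()['wrist_torque'])"
```

```text
25.9167 [0.59   0.2897 0.1334] [ 0.0337  0.9994 -0.0007 -0.001 ] 0.15078846809156754 [ 4.4155  2.4342 -4.5861] [ 0.3026  0.3048  1.6742 -0.0008  1.165  -1.2006]
tool y 86.14025204037418
side yel [316.8571 181.25  ] (311, 178, 11, 8) ((316.56072998046875, 181.12030029296875), (5.65466833114624, 10.173999786376953))
side yel [362.35 174.55] (359, 172, 8, 7) 
side red [339.7129 182.8614] (321, 173, 39, 20) ((340.01776123046875, 182.38186645507812), (18.811750411987305, 37.02859115600586))
side org [340.2169 192.4337] (320, 186, 40, 11) ((340.177001953125, 188.6662139892578), (14.212542533874512, 35.543785095214844))
[ 0.50240647 -0.78490972  0.08504561]
```

Z is stuck at 0.1334 and the hooks pull back with 5 N, so the lid is locked. I'll release, rise and look.

Emit:
{"fn": "step_arm", "kwargs": {
  "increments": [
    [[0,0,-1.5],[0,0,0]],
    [[0,0,0],[0,0,0]],
    [[0,0,0],[0,0,0]],
    [[0,0,0],[0,0,0]],
    [[0,0,0],[0,0,0]],
    [[0,0,10],[0,0,0]],
    [[0,0,20],[0,0,0]],
    [[0,0,30],[0,0,0]]
  ],
  "fingers": 0
}}

```text
time: 26.58
eef_pos: [0.5886, 0.2897, 0.1921]
tcp_rot: [0.034, 0.999, -0.001, -0.003]
contact_force: [0.2, -0.1, -0.6]
opening: 0.501
finger_force: 0.0
```

Emit:
{"fn": "step_arm", "kwargs": {
  "increments": [
    [[-15,-30,20],[0,0,0]],
    [[-20,-35,0],[0,0,0]],
    [[-20,-35,0],[0,0,0]],
    [[-20,-35,0],[0,0,0]],
    [[-20,-35,0],[0,0,0]],
    [[-20,-35,0],[0,0,0]],
    [[-20,-35,0],[0,0,0]],
    [[0,-35,0],[0,0,0]]
  ],
  "fingers": -1
}}

```text
time: 27.25
eef_pos: [0.4528, 0.0146, 0.2151]
tcp_rot: [0.033, 0.999, -0.0, -0.0]
contact_force: [0.9, -0.1, -0.4]
opening: -0.002
finger_force: 0.0
```

```bash
python3 lid.py 28.png; python3 - <<'E'
from h import *
np.set_printoptions(precision=4,suppress=True)
T=cv2.imread("pics/top28.png")[:,:,::-1]; h=cv2.cvtColor(T,cv2.COLOR_RGB2HSV)
for r in range(176,232,2): print(r,"".join("Y" if 18<=a<=32 and s>110 else "r" if (a<6 or a>174) and s>140 else "o" if 7<a<18 and s>170 else "#" if v<75 else "." for a,s,v in h[r,230:288]))
print("handle/panel line (blue)")
m=cv2.inRange(h[225:275,385:500],np.array((105,120,50)),np.array((120,255,255))); ys,xs=np.where(m); print(xs.min()+385,xs.max()+385,ys.min()+225,ys.max()+225, np.polyfit(xs,ys,1))
E
```

```text
27.35 [0.4553 0.0116 0.2158] [ 0.0365  0.9993 -0.001   0.0012] 0.0013506369723144094 [0.3547 0.7996 0.2582] [-0.197  -0.2345  2.0744 -0.0017  1.299  -1.6943]
tool y 85.81777475830482
side yel [362.3158 174.5263] (359, 172, 8, 7) 
side red [343.6098 183.6341] (329, 174, 31, 19) ((344.3836364746094, 183.52915954589844), (16.32261085510254, 30.705881118774414))
side org [344.9844 192.8906] (331, 186, 29, 11) ((345.2099914550781, 191.7884063720703), (8.104670524597168, 27.374910354614258))
top yel [256.6786 224.3571] (252, 221, 11, 7) ((256.5351257324219, 224.24583435058594), (6.548619270324707, 11.159138679504395))
top yel [257. 181.] (252, 179, 11, 5) ((257.0, 181.0), (4.5437798500061035, 13.047245025634766))
top yel [244.8077 216.9615] (240, 211, 12, 11) ((245.6223602294922, 215.4185791015625), (4.585632801055908, 15.253905296325684))
top red [257.3069 203.1584] (240, 186, 36, 36) ((257.3765869140625, 203.0672607421875), (34.96975326538086, 35.56912612915039))
top red [275.1429 163.5   ] (273, 161, 6, 6) 
top org [271.525 208.2  ] (259, 189, 19, 34) ((261.6217956542969, 204.3405303955
[... 1257 characters left out ...]
...........
212 ..........Yorrrrrrrrrrrrrrrrrrrrrrrrrrrrrrrroo............
214 ...........YY.rrrrrrrrrrrrrrrrrrrrrrrrrrrrooo.............
216 .............Yorrrrrrrrrrrrrrrrrrrrrrrrr.ooo..............
218 ...............YY.rrrrrrrrrrrrrrrrrrrroooo................
220 .................YYYo.rrrrrrrrrrrrooYYoo..................
222 ....................oooYYYYYYYooooooo.....................
224 ......................YYYYYYYYYYY.........................
226 ......................YYYYYYYYYYY.........................
228 ..........................................................
230 ..........................................................
handle/panel line (blue)
396 485 243 256 [ 0.0959 18.9758]
```

The lid's bar lies in line with the hooks (column 257) and its lugs are hidden under them, so it's locked. Now the drawer: fingers shut, in front of the handle's middle.

Emit:
{"fn": "step_arm", "kwargs": {
  "increments": [
    [[-10,-34,0],[0,0,-0.01]],
    [[-10,-35,0],[0,0,-0.01]],
    [[-10,-35,0],[0,0,-0.01]],
    [[-10,-35,0],[0,0,0]],
    [[-10,-35,0],[0,0,0]],
    [[-10,-35,0],[0,0,0]],
    [[-10,-35,0],[0,0,0]],
    [[0,0,0],[0,0,0]]
  ]
}}

```text
time: 28.02
eef_pos: [0.3847, -0.2333, 0.2156]
tcp_rot: [0.051, 0.999, -0.002, 0.0]
contact_force: [-0.3, 0.5, -0.1]
opening: -0.0
finger_force: 0.0
```

Emit:
{"fn": "step_arm", "kwargs": {
  "increments": [
    [[0,0,-35],[0,0,0]],
    [[0,0,-35],[0,0,0]],
    [[0,0,-35],[0,0,0]],
    [[0,0,-30],[0,0,0]],
    [[0,0,-20],[0,0,0]],
    [[0,0,0],[0,0,0]],
    [[0,0,0],[0,0,0]],
    [[0,0,0],[0,0,0]]
  ]
}}

```text
time: 28.68
eef_pos: [0.3871, -0.2292, 0.0612]
tcp_rot: [0.048, 0.999, -0.001, 0.001]
contact_force: [-0.4, -0.4, 0.8]
opening: 0.0
finger_force: 0.0
```

```bash
python3 - <<'E'
from h import *
np.set_printoptions(precision=4,suppress=True)
S=snap("side","side29.png"); s=readout.get_state(); p=s["eef_pos"]; print(s["time"],p,s["tcp_rot"],s["opening"],s["contact_force"])
v=cv2.cvtColor(S,cv2.COLOR_RGB2HSV)[:,:,2]; u,w=proj("side",p).astype(int); print(u,w)
for z in (0,.035): print("proj tip",z,proj("side",p+[0,0,z]),"handle mid",proj("side",[.415,-.238,.067]))
for r in range(w-50,w+40,3): print(r,"".join("#" if x<75 else "+" if x<110 else "w" if x>190 else "." for x in v[r,u-30:u+60]))
E
```

```text
28.7333 [ 0.3873 -0.2295  0.0617] [ 0.0483  0.9988 -0.0013  0.0016] -0.0018256778863788405 [ 0.5443 -0.706   0.6505]
327 371
proj tip 0 [327.2902 371.0898] handle mid [343.0099 368.7208]
proj tip 0.035 [326.9728 357.7513] handle mid [343.0099 368.7208]
321 ..................+########################+..........wwwwwwwwwww.........................
324 ...................+#######################+...........wwwwwwwwwww........................
327 ...................+############++++++####..............wwwwwwwwwwww......................
330 ....................+###########++++++###+...............wwwwwwwwwwww.....................
333 .....................+##########++..+++##+................wwwwwwwwwwww....................
336 ......................##########++++.++##+.................wwwwwwwwwwww...........wwwwwwww
339 ......................+#########++++++++++..................wwwwwwwwwwwwwwwwwwwwwwwwwwwwww
342 ........................+####++++++++++++###+................wwwwwwwwwwwwwwwwwwwwwwwwwwwww
345 ........................+#########+++++++###..wwwwwwwwwwwww...wwwwwwwwwwwwwwwwwwwww
[... 1302 characters left out ...]
wwwwwwwwwwwwwwwww....wwwwwwwwwwwwww
390 ...................................................www..w....................wwwwwwwwwwwww
393 ....................................................ww........................wwwwwwwwwwww
396 ...............................................................................wwwwwwwwwww
399 ........................................................++++....................wwwwwwwwww
402 ........................................................++++++++++++++...........wwwwwwwww
405 .........................................................++++++++++++++...........wwwwwwww
408 ..........................................................++++++...................wwwwwww
```

Tip bias here is +28 mm. I'll lower 45 mm to put the real tip at about 0.045, then push in along the drawer axis.

Emit:
{"fn": "step_arm", "kwargs": {
  "increments": [
    [[0,-5,-20],[0,0,0]],
    [[0,0,-15],[0,0,0]],
    [[0,0,-10],[0,0,0]],
    [[0,0,0],[0,0,0]],
    [[4,0,0],[0,0,0]],
    [[6,-0.6,0],[0,0,0]],
    [[8,-0.8,0],[0,0,0]],
    [[8,-0.8,0],[0,0,0]]
  ]
}}

```text
time: 29.4
eef_pos: [0.413, -0.2366, 0.0154]
tcp_rot: [0.049, 0.999, -0.001, 0.001]
contact_force: [-1.4, -1.1, 1.9]
opening: 0.005
finger_force: 0.7
```

Emit:
{"fn": "step_arm", "kwargs": {
  "increments": [
    [[8,-0.8,0],[0,0,0]],
    [[8,-0.8,0],[0,0,0]],
    [[8,-0.8,0],[0,0,0]],
    [[8,-0.8,0],[0,0,0]],
    [[8,-0.8,0],[0,0,0]],
    [[8,-0.8,0],[0,0,0]],
    [[8,-0.8,0],[0,0,0]],
    [[8,-0.8,0],[0,0,0]]
  ]
}}

```text
time: 30.07
eef_pos: [0.4763, -0.2422, 0.0141]
tcp_rot: [0.049, 0.999, 0.0, -0.0]
contact_force: [-1.9, -0.8, -0.2]
opening: 0.002
finger_force: 0.7
```

Emit:
{"fn": "step_arm", "kwargs": {
  "increments": [
    [[8,-0.8,0],[0,0,0]],
    [[6,-0.6,0],[0,0,0]],
    [[4,-0.4,0],[0,0,0]],
    [[4,-0.4,0],[0,0,0]],
    [[4,-0.4,0],[0,0,0]],
    [[0,0,0],[0,0,0]]
  ]
}}

```text
time: 30.57
eef_pos: [0.5026, -0.2449, 0.0145]
tcp_rot: [0.049, 0.999, -0.0, 0.001]
contact_force: [-0.4, 0.1, 0.1]
opening: -0.0
finger_force: 0.0
```

```bash
cat > dr.py <<'E'
from h import *
import sys
np.set_printoptions(precision=4,suppress=True)
S=snap("side","side"+sys.argv[1]);T=snap("top","top"+sys.argv[1]); s=readout.get_state(); print(s["time"],s["eef_pos"],s["contact_force"])
for n,im,bx in(("top",T,(385,170,500,275)),("side",S,(330,260,480,460))):
  b,_=blobs(im,bx,(105,120,50),(122,255,255))
  for c in b[:2]: x=cv2.boundingRect(c.astype(np.int32)); print(n,"blue",x)
b,_=blobs(T,(385,170,500,275),(105,120,50),(122,255,255))
a=np.vstack(b); l=a[a[:,0].argmin()]; r=a[a[:,0].argmax()]; print(l,r,onz("top",*map(float,l),.09),onz("top",*map(float,r),.09))
E
python3 dr.py 30.png
```

```text
30.6667 [ 0.5019 -0.2447  0.0144] [0.8264 0.3575 0.5206]
top blue (399, 207, 42, 12)
top blue (472, 214, 16, 7)
side blue (404, 323, 46, 108)
[399 211] [487 219] [ 0.5703 -0.1194  0.09  ] [ 0.5404 -0.3776  0.09  ]
```

About 104 mm of 120 is closed. I'll push on until the end stop shows.

Emit:
{"fn": "step_arm", "kwargs": {
  "increments": [
    [[4,-0.4,0],[0,0,0]],
    [[4,-0.4,0],[0,0,0]],
    [[4,-0.4,0],[0,0,0]],
    [[0,0,0],[0,0,0]],
    [[0,0,0],[0,0,0]]
  ]
}}

```text
time: 31.08
eef_pos: [0.5142, -0.2461, 0.0145]
tcp_rot: [0.049, 0.999, -0.0, 0.0]
contact_force: [-0.9, 0.9, -0.2]
opening: -0.001
finger_force: 0.0
```

Emit:
{"fn": "step_arm", "kwargs": {
  "increments": [
    [[3,-0.3,0],[0,0,0]],
    [[2,-0.2,0],[0,0,0]],
    [[0,0,0],[0,0,0]],
    [[0,0,0],[0,0,0]]
  ]
}}

```text
time: 31.42
eef_pos: [0.519, -0.2465, 0.0144]
tcp_rot: [0.049, 0.999, -0.0, 0.0]
contact_force: [-0.1, 0.5, -1.0]
opening: 0.004
finger_force: 0.0
```

Emit:
{"fn": "step_arm", "kwargs": {
  "increments": [
    [[3,-0.3,0],[0,0,0]],
    [[2,-0.2,0],[0,0,0]],
    [[0,0,0],[0,0,0]],
    [[0,0,0],[0,0,0]]
  ]
}}

```text
time: 31.75
eef_pos: [0.524, -0.2471, 0.0144]
tcp_rot: [0.049, 0.999, -0.0, 0.0]
contact_force: [0.1, -1.0, 0.6]
opening: -0.004
finger_force: 0.0
```

```bash
python3 dr.py 31.png
```

```text
31.85 [ 0.5239 -0.247   0.0144] [0.1036 0.4286 0.0245]
top blue (400, 200, 40, 12)
top blue (474, 207, 15, 6)
side blue (416, 322, 47, 107)
[400 204] [488 211] [ 0.5911 -0.1231  0.09  ] [ 0.5641 -0.3819  0.09  ]
```

Emit:
{"fn": "step_arm", "kwargs": {
  "increments": [
    [[2,-0.2,0],[0,0,0]],
    [[2,-0.2,0],[0,0,0]],
    [[0,0,0],[0,0,0]],
    [[0,0,0],[0,0,0]]
  ]
}}

```text
time: 32.18
eef_pos: [0.5252, -0.247, 0.0142]
tcp_rot: [0.048, 0.999, 0.001, -0.003]
contact_force: [-8.5, 0.6, 5.0]
opening: 0.003
finger_force: 4.1
```

Emit:
{"fn": "step_arm", "kwargs": {
  "increments": [
    [[2,-0.2,0],[0,0,0]],
    [[1,-0.1,0],[0,0,0]],
    [[0,0,0],[0,0,0]],
    [[0,0,0],[0,0,0]]
  ]
}}

```text
time: 32.52
eef_pos: [0.5249, -0.2469, 0.0141]
tcp_rot: [0.048, 0.999, 0.002, -0.008]
contact_force: [-17.8, 0.8, 11.1]
opening: -0.001
finger_force: 8.8
```

The drawer is at its stop: 18 N at a fixed position. Back off, rise and check the whole scene.

Emit:
{"fn": "step_arm", "kwargs": {
  "increments": [
    [[-8,0.8,0],[0,0,0]],
    [[-20,2,0],[0,0,0]],
    [[-25,2.5,0],[0,0,0]],
    [[-25,2.5,10],[0,0,0]],
    [[-10,0,35],[0,0,0]],
    [[0,0,40],[0,0,0]],
    [[0,0,40],[0,0,0]],
    [[0,0,40],[0,0,0]]
  ]
}}

```text
time: 33.18
eef_pos: [0.4424, -0.2396, 0.1811]
tcp_rot: [0.049, 0.999, -0.0, 0.001]
contact_force: [-0.4, -1.7, -0.0]
opening: -0.002
finger_force: 0.0
```

```bash
python3 dr.py 33.png; python3 lid.py 34.png | grep -E "red|yel"; python3 - <<'E'
from h import *
A=cv2.imread("pics/top0.png").astype(int);B=cv2.imread("pics/top34.png").astype(int)
for n,(a,b,c,d) in {"tin":(330,165,365,202),"jar":(148,258,176,284),"cab":(402,136,497,190)}.items(): print(n,(abs(A-B)[b:d,a:c].max(2)>40).sum())
h=cv2.cvtColor(B.astype(np.uint8),cv2.COLOR_BGR2HSV)
for x,y in ((347,184),(160,271)): print(h[y,x])
A=cv2.imread("pics/side0.png").astype(int);B=cv2.imread("pics/side34.png").astype(int)
for n,(a,b,c,d) in {"tin":(385,248,428,295),"jar":(240,165,268,200)}.items(): print("side",n,(abs(A-B)[b:d,a:c].max(2)>40).sum())
E
```

```text
33.2833 [ 0.4469 -0.2432  0.1884] [ 0.4933 -0.3488 -0.6036]
top blue (400, 200, 89, 16)
side blue (407, 301, 56, 128)
[400 203] [488 212] [ 0.5941 -0.1232  0.09  ] [ 0.5611 -0.3817  0.09  ]
top yel [256.6786 224.3571] (252, 221, 11, 7) ((256.5351257324219, 224.24583435058594), (6.548619270324707, 11.159138679504395))
top yel [257. 181.] (252, 179, 11, 5) ((257.0, 181.0), (4.5437798500061035, 13.047245025634766))
top yel [244.7692 216.9615] (240, 211, 12, 11) ((245.61117553710938, 215.3967742919922), (4.658247947692871, 15.243083000183105))
top red [257.3168 203.1782] (240, 186, 36, 36) ((257.3955078125, 203.09585571289062), (34.9683723449707, 35.61531066894531))
top red [275.1429 163.5   ] (273, 161, 6, 6) 
tin 0
jar 0
cab 0
[ 21  18 221]
[ 19  27 237]
side tin 0
side jar 0
```

The tin, jar and cabinet are unchanged, the lid is locked and the drawer is shut. Handing in.

```bash
python3 -c "
from plant import sign_off
print(sign_off())"
```

```text
the job is handed in; nothing more can be done
None
```

The job is handed in at about 33 s of the 72 s allowed: the casting stands in the drum, the red lid is locked under the hooks, the drawer is shut with the stake left inside, and the tin and jar did not move.

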